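# Restock the aerosol-can lane first in, first out

## Task

Restock the aerosol cans in the bench rack first in, first out. Pull the two old cans in their lane forward, in the order they stand, until the first is against the lane's front stop and the second is up against the first; only then take the new can from the delivery tray and set it down upright in the same lane, close up behind them. Set cans down rather than dropping them, knock nothing over, and leave the other stock and the things on the bench where they are.

Things in the scene. Friction and masses are not known exactly. Their poses are not given: they have to be found in the camera images.
- rack: low bench rack of aluminium profile carrying three identical lanes side by side at 112 mm pitch, open above, fronts towards the robot (within 7 degrees). Fixed. Origin on the bench below the middle lane's origin, axes as the lanes'. Lane sides: profile rails 20 mm wide (|y| 36 to 56 mm of the lane's y), 28 mm above the deck; steel plates 6 mm thick close the front (32 mm high) and rear (28 mm)
- can_lane: the lane of the rack in which the two old aerosol cans stand; which of the three it is varies. Fixed. Origin on the deck (55 mm above the bench), on the lane's centre line, at the inner face of the front stop plate; x runs along the lane from front stop to rear, y to its left, z up. Clear channel 72 mm wide (y -36 to 36) and 300 mm long (x 0 to 300)
- tub_lane: the lane that holds the two squat tubs; frame and sizes as can_lane
- carton_lane: the lane that holds the two brown cartons; frame and sizes as can_lane
- old_front: aluminium aerosol can with a pale band, 58 mm across (straight side up to 86 mm), domed shoulder, cap 27 mm across, 115 mm tall, 0.13 to 0.25 kg; origin at the centre of its underside, z up. Old stock: the one of the two in the lane nearer the front stop; at the start its centre is 66 to 95 mm behind the stop
- old_rear: aluminium aerosol can with a pale band, 58 mm across (straight side up to 86 mm), domed shoulder, cap 27 mm across, 115 mm tall, 0.13 to 0.25 kg; origin at the centre of its underside, z up. Old stock, the same kind of can: the one behind it in the lane; at the start its centre is 166 to 205 mm behind the stop
- new_can: aluminium aerosol can with a pale band, 58 mm across (straight side up to 86 mm), domed shoulder, cap 27 mm across, 115 mm tall, 0.13 to 0.25 kg; origin at the centre of its underside, z up. New stock, the same kind of can: it stands in the grey delivery tray on the bench to the robot's right, its side at least 25 mm from the tray's walls and 50 mm from the carton in the tray
- tray: open grey plastic delivery tray, 320 mm (its x) by 180 mm (its y), walls 4 mm thick and 50 mm high, floor 5 mm thick; fixed. Origin at the centre of its underside on the bench, z up. Holds the new can and a carton
- tray_carton: bystander: brown carton 70 x 110 x 75 mm tall at the far end of the tray; origin at the centre of its underside
- carton_a: bystander: brown carton 58 x 58 x 104 mm tall at the front of its own lane; origin at the centre of its underside
- carton_b: bystander: the same kind of carton, behind carton_a
- tub_a: bystander: squat plastic tub with a wide flat lid, 64 mm across, 74 mm tall, at the front of its own lane; origin at the centre of its underside
- tub_b: bystander: the same kind of tub, behind tub_a
- clamp_block: bystander: black stepped clamp block 70 x 50 x 78 mm tall standing on the bench left of the rack; origin at the centre of its underside
- spanner: bystander: steel spanner 180 mm long lying on the bench left of the rack; origin at the middle of its underside
Things that resemble listed ones, but are neither listed nor needed, are in the scene too. What is shaped like the new_can but purple is not meant.

How it is judged (in metres and radians):
On the way, in this order (a step that is already met when the one before it is completed fails the run):
1. the two old cans are pulled forward to the front stop, in their order, while the new can is still out of the lane (z of old_front in the frame of can_lane between -0.006 and 0.006 m and y of old_front in the frame of can_lane between -0.012 and 0.012 m and angle between each of old_front, old_rear's own z axis and vertical below 0.1 rad and z of old_rear in the frame of can_lane between -0.006 and 0.006 m and y of old_rear in the frame of can_lane between -0.012 and 0.012 m and x of old_front in the frame of can_lane below 0.041 m and x of old_rear in the frame of can_lane above 0.075 m and horizontal distance between old_front and old_rear below 0.07 m and (y of new_can in the frame of can_lane below -0.06 m or y of new_can in the frame of can_lane above 0.06 m or x of new_can in the frame of can_lane below -0.04 m or x of new_can in the frame of can_lane above 0.34 m)), for 0.2 s.
2. the new can stands in the lane close up behind the old cans (z of old_front in the frame of can_lane between -0.006 and 0.006 m and y of old_front in the frame of can_lane between -0.012 and 0.012 m and angle between each of old_front, old_rear, new_can's own z axis and vertical below 0.1 rad and z of old_rear in the frame of can_lane between -0.006 and 0.006 m and y of old_rear in the frame of can_lane between -0.012 and 0.012 m and x of old_front in the frame of can_lane below 0.041 m and x of old_rear in the frame of can_lane above 0.075 m and horizontal distance between old_front and old_rear below 0.07 m and z of new_can in the frame of can_lane between -0.006 and 0.006 m and y of new_can in the frame of can_lane between -0.012 and 0.012 m and x of new_can in the frame of can_lane above 0.125 m and horizontal distance between old_rear and new_can below 0.078 m), for 0.2 s.
At the end, for the whole second after the job is handed in: All three cans upright (0.1 rad) on the can lane's deck (6 mm), within 12 mm of its centre line, released and at rest: old_front at most 12 mm from the front stop, old_rear next, at most 12 mm behind it, the new can last, at most 20 mm behind old_rear (all of step 2 and linear speed of each of old_front, old_rear, new_can below 0.02 m/s); the robot touches nothing.
It fails at once if a can is tipped over (more than 0.5 rad) (angle between any of old_front, old_rear, new_can's own z axis and vertical above 0.5 rad).
It fails at once if a can is dropped: touching nothing and falling faster than 0.5 m/s (a free fall of some 13 mm) ((contact force between old_front and anything else below 0.01 N and linear speed of old_front above 0.5 m/s) or (contact force between old_rear and anything else below 0.01 N and linear speed of old_rear above 0.5 m/s) or (contact force between new_can and anything else below 0.01 N and linear speed of new_can above 0.5 m/s)).
It fails at once if a bystander (carton, tub, clamp block, spanner) is moved more than 20 mm from its place (distance of any of carton_a, carton_b, tub_a, tub_b, tray_carton, clamp_block, spanner from where it was at the start of the episode above 0.02 m).
It also fails if it takes over 51 s, if anything falls off the work surface, if the arm or the gripper's body presses on something with over 40 N, if the wrist force passes 120 N, or if a joint passes its speed limit or range.

## Robot

A 6-joint arm with a two-finger parallel gripper is mounted at the origin on the work surface. World frame = base frame: x ahead of the robot, y to its left, z up, the work surface at z = 0. Lengths are in mm, angles in rad, forces in N, time in s.
With the tool pointing down it reaches from about 275 to 1000 mm from the base axis. Payload 8.4 kg.
Tool frame: the origin (TCP) lies midway between the tips of the shut fingers; the grasp point (between the pads) lies behind it (r.pinch_z is the z of the grasp point in the tool frame, in mm); z points along the fingers, y is the direction in which the jaws open and shut (so a half turn about z gives the same grasp; the last joint's range is limited). The gripper opens to 85 mm and grips with 20 to 120 N. Pads are 22 mm wide; open, the fingers measure 114 mm over their backs; the gripper's body (76 mm by 85 mm) begins 54 mm behind the grasp point. The pads swing forward as they close: fully open they stand 13 mm farther back than shut.
Start: joints at [1.145, 0.353, 1.633, -0, 1.155, -0.002], TCP at [257.016, 569.711, 231.281] pointing down, gripper open.
Joint ranges: [-2.63, 2.63], [-0.92, 2.1], [0.06, 2.66], [-1.3, 4.44], [0, 2.69], [-3.02, 3.02]. Speed limits (rad/s): [2.22, 2.22, 2.79, 3.14, 3.14, 3.14].

## Interface

Orientations are given as [roll, pitch, yaw] about the fixed x, y, z axes, in that order (R = Rz(yaw) Ry(pitch) Rx(roll)).
In Python, from rig import r, optics, ticket gives the robot as it stands.
- The arm moves only by the shell command python3 -m jog 'ROWS' [FORCE]. ROWS is text: rows parted by semicolons, each of 7 numbers parted by spaces: the closure in counts, from 0 (fully open) to 255 (shut), then the shift along the tool's x, y, z in mm, then the turn, a rotation vector about the tool's x, y, z in degrees. A call has 1 to 5 rows; each row shifts and turns the pose as measured when the row begins, along the tool's axes as they then stand; what a row does not reach is not made up. A row lasts 1/12 s, in which the tool goes at most 41.7 mm and 7.16 degrees, less where a joint would pass 70% of its speed; a pose out of reach is approached as far as the arm can. A call with a gripper value outside its range is refused whole. The fingers move at their own pace and stop on an object; FORCE is the grip in N (left out, the last holds). Time passes only in rows, so rows that do not move let the fingers close. It gives the time, the measured TCP pose, the force and the opening at its end, in the units of the state.
- r.sense(): the state, without advancing time (a new reading comes with each control period).
- optics.grab_frame(name): name is "scene" or "side" or "wrist"; returns the picture (480x640x3 uint8, red, green, blue); there is no depth.
- optics.camera_info(name): a dict with "fx", "fy", "cx", "cy" (pixels), "world_from_camera" (4x4, takes a point from camera to world coordinates). Camera axes: x right, y down, z forward; pixel columns grow to the right and rows downward; lengths in mm; the calibration is good to about 2 mm. A picture is of the moment at which its call begins: read the wrist's pose just before it. camera_info takes no time and is no camera call; for the wrist camera it gives the pose at the moment of the call.
- ticket.sign_off(): hands the job in, once; it reports no verdict.
The state is a dict: "clock": time; "qpos": joint angles; "qvel": joint speeds; "joint_efforts": joint torques, N m; "eef_pos": TCP position; "tcp_rot": TCP orientation; "contact_force": force on the tool from outside, world axes, zero at the start; "wrist_torque": the same for the moment, N m; "opening": opening from 0.0 (shut) to 1.0 (fully open).
Only numpy, scipy, OpenCV 4.12 (cv2) and the standard library are available. Lean on these libraries where they do the work, as an engineer would, in place of code of your own. Each camera call takes 0.05 s, during which the arm holds its last target.

## Working session

There is one attempt and no reset: what is moved stays moved. The work goes in short steps, Python scripts to look and compute and a shell command to move; the robot and the scene stay as the last step left them, time stands still between calls to the robot, and variables do not carry over. Pictures are saved under pics/ and viewed, and the job is handed in when it is done.

```bash
ls; mkdir -p pics; cat > h.py <<'E'
import numpy as np, cv2
from rig import r, optics, ticket
def save(name,fn,crop=None,scale=1):
    im=optics.grab_frame(name); ci=optics.camera_info(name)
    np.savez('pics/'+fn+'.npz',im=im,T=ci['world_from_camera'],k=[ci['fx'],ci['fy'],ci['cx'],ci['cy']])
    o=im
    if crop: o=im[crop[1]:crop[3],crop[0]:crop[2]]
    o=cv2.resize(o,None,fx=scale,fy=scale)
    cv2.imwrite('pics/'+fn+'.png',o[:,:,::-1])
def load(fn): 
    d=np.load('pics/'+fn+'.npz'); return d['im'],np.array(d['T']),d['k']
def ray(fn,u,v):
    _,T,k=load(fn); d=T[:3,:3]@np.array([(u-k[2])/k[0],(v-k[3])/k[1],1.]); return T[:3,3],d
def onz(fn,u,v,z):
    o,d=ray(fn,u,v); return o+d*(z-o[2])/d[2]
def proj(fn,p):
    _,T,k=load(fn); q=T[:3,:3].T@(np.array(p,float)-T[:3,3]); return k[0]*q[0]/q[2]+k[2],k[1]*q[1]/q[2]+k[3]
E
python3 - <<'E'
from h import *
save('scene','s0');save('side','d0');save('wrist','w0')
print(r.sense(),r.pinch_z)
for n in('s0','d0','w0'): print(load(n)[1].round(2),load(n)[2])
E
```

```text
pics
{'clock': 0.15, 'qpos': array([ 1.14460430e+00,  3.53518720e-01,  1.63396000e+00, -5.25913484e-06,
        1.15520478e+00, -2.38587203e-03]), 'qvel': array([ 0.00051792, -0.00117638, -0.00352243, -0.00030964, -0.00058818,
        0.00328286]), 'joint_efforts': array([ 2.94422316e-04, -6.05632210e+01, -3.42340958e+01, -1.42788899e-04,
        6.22095773e-03,  1.41056813e-05]), 'eef_pos': array([256.86275952, 569.37633844, 230.71702659]), 'tcp_rot': array([-3.14050179e+00,  2.20650299e-06,  2.71778863e+00]), 'contact_force': array([ 0.28317995, -0.23852841, -0.31223546]), 'wrist_torque': array([ 0.02823406,  0.00355748, -0.00364263]), 'opening': 1.001936599707116} -18.700000000000003
[[-7.30000e-01  5.10000e-01 -4.50000e-01  1.02819e+03]
 [ 6.80000e-01  5.30000e-01 -5.00000e-01  5.36770e+02]
 [-2.00000e-02 -6.70000e-01 -7.40000e-01  1.01057e+03]
 [ 0.00000e+00  0.00000e+00  0.00000e+00  1.00000e+00]] [473.57572232 473.57572232 314.62570342 243.69678886]
[[ 1.00000e+00 -0.00000e+00  4.00000e-02  4.03490e+02]
 [-4.00000e-02 -5.10000e-01  8.60000e-01 -1.22819e+03]
 [ 2.00000e-02 -8.60000e-01 -5.10000e-01  7.55820e+02]
 [ 0.00000e+00  0.00000e+00  0.00000e+00  1.00000e+00]] [597.27186086 597.27186086 313.99376307 244.18294077]
[[ 4.1000e-01  8.8000e-01  2.4000e-01  1.9628e+02]
 [ 9.1000e-01 -4.0000e-01 -1.1000e-01  5.9665e+02]
 [-0.0000e+00  2.6000e-01 -9.6000e-01  3.7290e+02]
 [ 0.0000e+00  0.0000e+00  0.0000e+00  1.0000e+00]] [428.15041121 428.15041121 324.01065238 238.80735994]
```

View pics/s0.png

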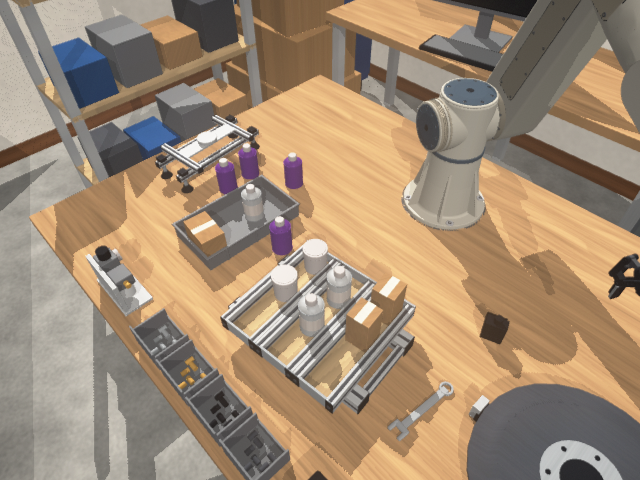

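View pics/d0.png

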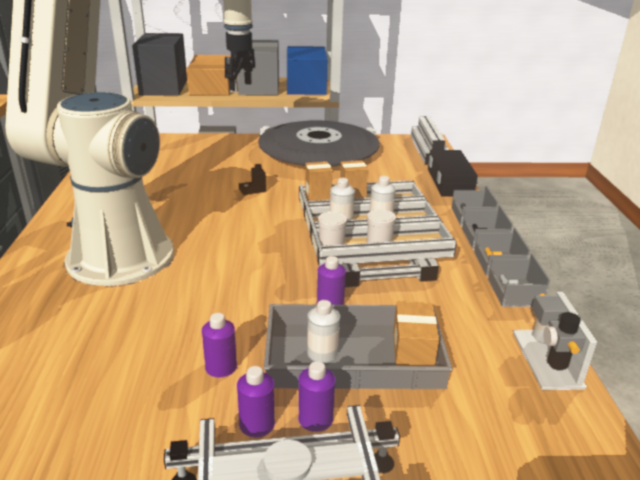

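View pics/w0.png

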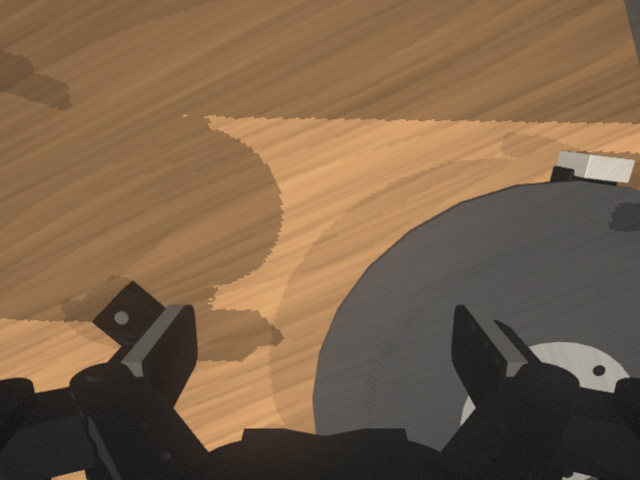

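The scene view shows the silver cans in the middle lane at about (340,285), the front one, and (311,315), the rear one. Tubs are in the robot's right lane and cartons in the left. One silver can stands in the tray at (252,200), which is (323,335) in the side view. The purple cans are decoys at scene (226,175), (249,160), (293,170) and (281,235). I'll confirm with enlarged crops.

```bash
python3 - <<'E'
from h import *
a=load('s0')[0][170:410,160:430]; cv2.imwrite('pics/s0c.png',cv2.resize(a,None,fx=2.5,fy=2.5,interpolation=2)[:,:,::-1])
b=load('d0')[0][150:400,210:470]; cv2.imwrite('pics/d0c.png',cv2.resize(b,None,fx=2.4,fy=2.4,interpolation=2)[:,:,::-1])
E
```

```text
(no output)
```

View pics/s0c.png

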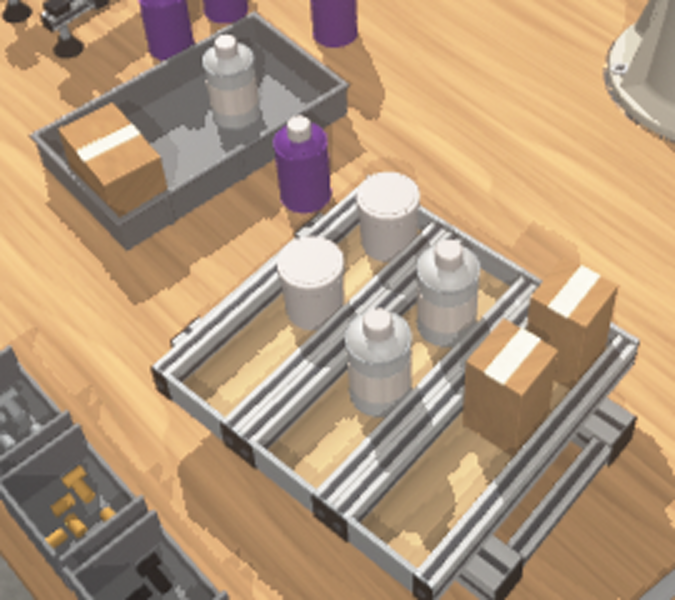

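View pics/d0c.png

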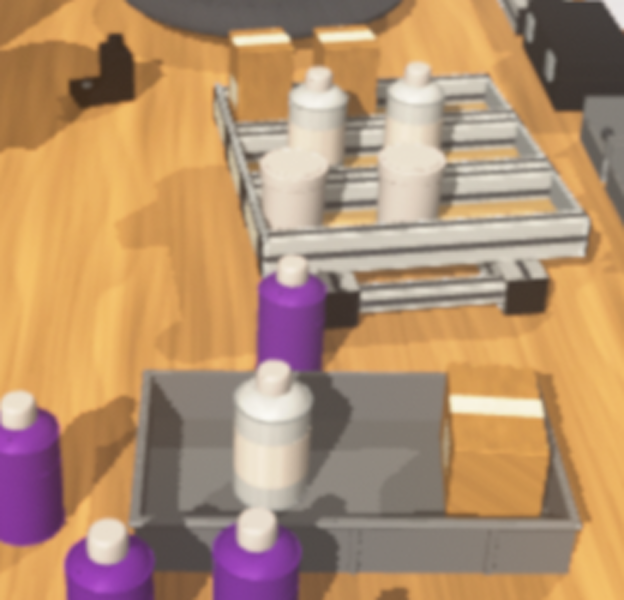

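Crops confirm it: the silver can with the pale band in the tray (crop (230,80) scene, (274,430) side) is the only non-purple one, so it is new_can.

```bash
python3 - <<'E'
from h import *
S=lambda x,y:(160+x/2.5,170+y/2.5); D=lambda x,y:(210+x/2.4,150+y/2.4)
def tri(p,q):
    o1,d1=ray('s0',*p);o2,d2=ray('d0',*q)
    t=np.linalg.lstsq(np.c_[d1,-d2],o2-o1,rcond=None)[0]
    a=o1+d1*t[0];b=o2+d2*t[1];return ((a+b)/2).round(1),np.linalg.norm(a-b).round(1)
for n,p,q,z in(('front',(449,244),(319,73),170),('rear',(377,316),(418,68),170),('new',(226,41),(274,366),120)):
    print(n,tri(S(*p),D(*q)),onz('s0',*S(*p),z).round(1),onz('d0',*D(*q),z).round(1))
# rack corners
for n,p in(('RR',(155,372)),('RL',(425,582)),('FL',(637,345))): print(n,onz('s0',*S(*p),83).round(1))
for n,p in(('FL',(218,85)),('FR',(262,236)),('RR',(586,212)),('RL',(490,76))): print(n,onz('d0',*D(*p),83).round(1))
# rail ends between lanes in scene (tops)
for n,p in(('r1 rear',(240,445)),('r2 rear',(330,512)),('f1',(440,225)),('f2',(535,283))): print(n,onz('s0',*S(*p),83).round(1))
E
```

```text
front (array([526. ,  62.6, 169.8]), np.float64(1.7)) [525.2  62.7 170. ] [526.7  61.2 170. ]
rear (array([627. ,  75.7, 168.8]), np.float64(0.5)) [627.9  76.4 170. ] [626.3  73.2 170. ]
new (array([ 463.7, -356.2,  118.9]), np.float64(2.1)) [ 465.5 -355.1  120. ] [ 462.7 -356.9  120. ]
RR [778.7 -67.6  83. ]
RL [738.5 249.8  83. ]
FL [433.2 222.5  83. ]
FL [430.2 220.7  83. ]
FR [ 465.1 -105.4   83. ]
RR [774.2 -63.8  83. ]
RL [738.3 244.6  83. ]
r1 rear [769.1  47.4  83. ]
r2 rear [753.7 150.5  83. ]
f1 [461.9 -10.5  83. ]
f2 [447.5 107.1  83. ]
```

```bash
cat >> h.py <<'E'
from scipy.spatial.transform import Rotation as Ro
def go(x,y,z,yaw=None):
    s=r.sense(); R=Ro.from_euler('xyz',s['tcp_rot']).as_matrix()
    d=R.T@(np.array([x,y,z])-s['eef_pos'])
    print('t',round(s['clock'],2),'pos',s['eef_pos'].round(1),'rpy',np.degrees(s['tcp_rot']).round(2),'F',s['contact_force'].round(1),'open',round(s['opening'],3))
    print('tool shift',d.round(1),'|d|',np.linalg.norm(d).round(1))
    if yaw is not None:
        t=Ro.from_matrix(R.T@Ro.from_euler('xyz',[180,0,yaw],degrees=True).as_matrix()).as_rotvec(degrees=True); print('turn',t.round(2))
E
python3 -m jog '0 0 0 -14 0 0 -6; 0 0 0 -14 0 0 -6; 0 0 0 -14 0 0 -6; 0 0 0 -14 0 0 -6; 0 0 0 -14 0 0 -6' 30
python3 -c "
from h import *
go(560,68,300,186.5)"
```

```text
clock: 0.57
eef_pos: [255.6, 566.6, 297.4]
tcp_rot: [-3.131, -0.006, -3.023]
contact_force: [-0.6, -0.1, 0.6]
opening: 1.0
t 0.57 pos [255.6 566.6 297.4] rpy [-179.41   -0.36 -173.21] F [-0.6 -0.1  0.6] open 1.0
tool shift [-243.3 -531.1    1.3] |d| 584.2
turn [-0.6  -0.36  0.3 ]
```

```bash

python3 -m jog '0 -16 -35 0 -0.6 -0.4 0; 0 -16 -35 0 0 0 0;0 -16 -35 0 0 0 0;0 -16 -35 0 0 0 0;0 -16 -35 0 0 0 0'
python3 -m jog '0 -16 -35 0 0 0 0; 0 -16 -35 0 0 0 0;0 -16 -35 0 0 0 0;0 -16 -35 0 0 0 0;0 -16 -35 0 0 0 0'
python3 -c "
from h import *
go(560,68,300,186.5)"
```

```text
clock: 0.98
eef_pos: [356.7, 404.7, 299.4]
tcp_rot: [3.135, 0.003, -3.005]
contact_force: [-0.1, 0.1, 0.0]
opening: 0.998
clock: 1.4
eef_pos: [462.2, 233.4, 298.2]
tcp_rot: [3.135, 0.003, -3.003]
contact_force: [0.3, 0.7, -0.3]
opening: 1.002
t 1.4 pos [462.2 233.4 298.2] rpy [ 179.6     0.18 -172.07] F [ 0.3  0.7 -0.3] open 1.002
tool shift [ -74.  -177.2   -2.8] |d| 192.1
turn [0.4  0.18 1.43]
```

```bash

python3 -m jog '0 -15 -35 0 0.4 0.2 1.4; 0 -15 -35 0 0 0 0;0 -15 -35 0 0 0 0;0 -15 -35 0 0 0 0;0 -15 -35 0 0 0 0'
python3 - <<'E'
from h import *
save('wrist','w1'); go(560,68,300,186.5)
E
```

```text
clock: 1.82
eef_pos: [560.1, 58.8, 297.7]
tcp_rot: [3.142, -0.001, -3.029]
contact_force: [1.4, 0.2, -0.9]
opening: 1.002
t 1.87 pos [563.2  53.2 297.7] rpy [-1.7978e+02  6.0000e-02 -1.7366e+02] F [ 2.1 -4.3  0.5] open 1.0
tool shift [ 1.5 15.1 -2.4] |d| 15.3
turn [-0.22  0.06 -0.16]
```

View pics/w1.png

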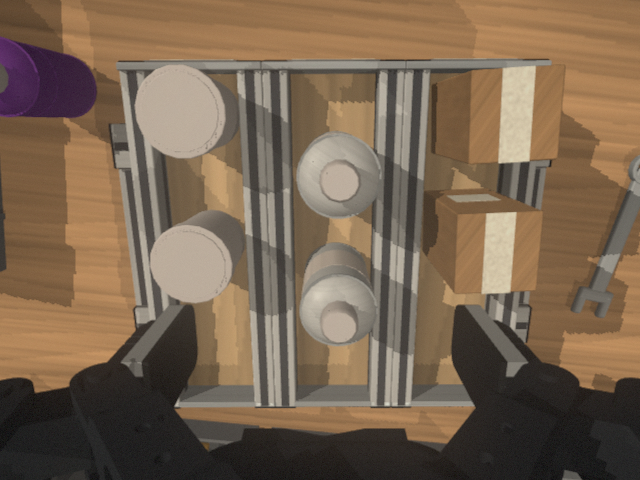

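The wrist view shows the front plate at the top (v≈65). The front can's cap is at (340,181) and the rear one's at (340,322). The tool may still have been settling, so I'll retake it and measure the rails.

```bash

python3 -m jog '0 0 0 0 0 0 0'
python3 - <<'E'
from h import *
save('wrist','w2'); go(560,68,300,186.5)
im=load('w2')[0]
cv2.imwrite('pics/w2c.png',cv2.resize(im[50:420,230:430],None,fx=1.6,fy=1.6)[:,:,::-1])
a=im[50:120,230:430];cv2.imwrite('pics/w2d.png',cv2.resize(a,None,fx=4,fy=4,interpolation=2)[:,:,::-1])
a=im[350:420,230:430];cv2.imwrite('pics/w2e.png',cv2.resize(a,None,fx=4,fy=4,interpolation=2)[:,:,::-1])
E
```

```text
clock: 1.95
eef_pos: [564.0, 50.7, 297.2]
tcp_rot: [-3.138, 0.001, -3.035]
contact_force: [0.5, 0.1, 0.4]
opening: 1.002
t 2.0 pos [563.9  50.8 297.2] rpy [-1.7972e+02  4.0000e-02 -1.7382e+02] F [ 0.4  0.3 -0.1] open 1.002
tool shift [ 2.  17.5 -2.9] |d| 17.8
turn [-0.28  0.04 -0.32]
```

View pics/w2c.png

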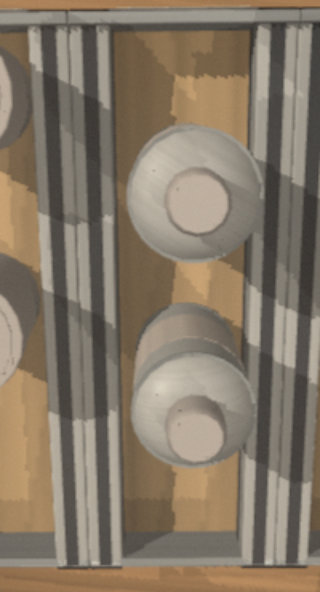

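View pics/w2d.png

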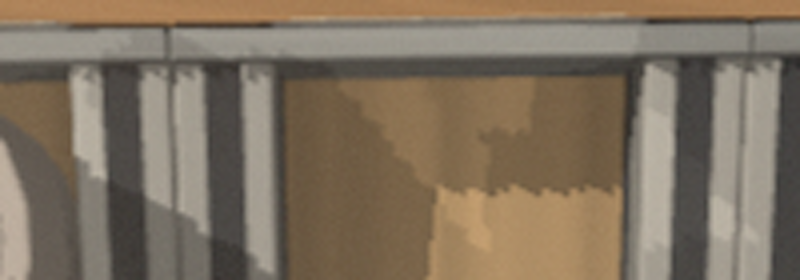

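View pics/w2e.png

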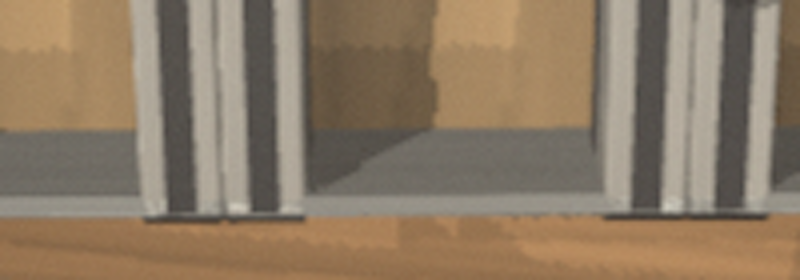

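```bash
python3 - <<'E'
from h import *
F=lambda x,y:(230+x/4,50+y/4); B=lambda x,y:(230+x/4,350+y/4); C=lambda x,y:(230+x/1.6,50+y/1.6)
fl=onz('w2',*F(274,80),83);fr=onz('w2',*F(640,75),83);bl=onz('w2',*B(303,210),83);br=onz('w2',*B(605,210),83)
print(fl,fr,bl,br, np.linalg.norm(fl-fr),np.linalg.norm(bl-br))
f=(fl+fr)/2;b=(bl+br)/2; print('mid',f,b,'ang',np.degrees(np.arctan2(b[1]-f[1],b[0]-f[0])))
for e,g in((fl,bl),(fr,br)): print(np.degrees(np.arctan2(*(g-e)[1::-1])))
for n,p,z in(('plate L in',F(285,58),87),('plate R in',F(600,54),87),('rear outer',B(460,212),83),('rear inner',B(460,195),83)): print(n,onz('w2',*p,z).round(1))
for n,p in(('front',C(197,201)),('rear',C(194.5,431))): print(n,onz('w2',*p,170).round(1))
E
```

```text
[461.50461486  18.60329135  83.        ] [452.97683238  89.29005323  83.        ] [759.58205086  53.10042072  83.        ] [751.56065482 125.429633    83.        ] 71.199307442719 72.77264419932926
mid [457.24072362  53.94667229  83.        ] [755.57135284  89.26502686  83.        ] ang 6.751628416924251
6.601592026414389
6.901317621184269
plate L in [457.7  20.6  87. ]
plate R in [450.6  80.6  87. ]
rear outer [756.   90.8  83. ]
rear inner [751.3  90.2  83. ]
front [528.3  64.5 170. ]
rear [626.2  75.8 170. ]
```

```bash
python3 -m jog '0 18 8 0 0 0 0; 0 18 5 0 -0.3 0 -0.1; 0 0 0 20 0 0 0'
python3 -c "
from h import *
go(527,63,110,186.7)"
```

```text
clock: 2.25
eef_pos: [526.7, 61.6, 278.9]
tcp_rot: [3.14, 0.004, -3.033]
contact_force: [1.1, 0.2, -0.2]
opening: 0.998
t 2.25 pos [526.7  61.6 278.9] rpy [ 179.92    0.24 -173.76] F [ 1.1  0.2 -0.2] open 0.998
tool shift [  0.3   1.1 168.9] |d| 168.9
turn [ 0.08  0.24 -0.46]
```

```bash
python3 -m jog '0 0 1 30 0 0 -0.5; 0 0 0 30 0 0 0; 0 0 0 30 0 0 0; 0 0 0 0 0 0 0'
python3 -c "
from h import *
go(527,63,110,186.7)"
```

```text
clock: 2.58
eef_pos: [522.7, 68.0, 185.4]
tcp_rot: [3.139, 0.005, -3.018]
contact_force: [-1.4, -0.8, -1.6]
opening: 0.996
t 2.58 pos [522.7  68.  185.4] rpy [ 179.84    0.27 -172.91] F [-1.4 -0.8 -1.6] open 0.996
tool shift [-3.3 -5.7 75.4] |d| 75.7
turn [0.16 0.27 0.39]
```

```bash
python3 -m jog '0 -3 -5 5 0 0 0.4; 0 0 0 20 0 0 0; 0 0 0 20 0 0 0; 0 0 0 0 0 0 0'
python3 - <<'E'
from h import *
save('wrist','w3');go(527,63,110,186.7)
E
```

```text
clock: 2.92
eef_pos: [528.3, 66.3, 143.2]
tcp_rot: [3.138, 0.008, -3.022]
contact_force: [-1.7, -0.2, -0.3]
opening: 1.0
t 2.97 pos [529.3  66.4 145. ] rpy [ 179.82    0.58 -173.14] F [0.2 0.2 0.5] open 1.0
tool shift [ 3.  -3.2 34.9] |d| 35.2
turn [0.18 0.58 0.16]
```

View pics/w3.png

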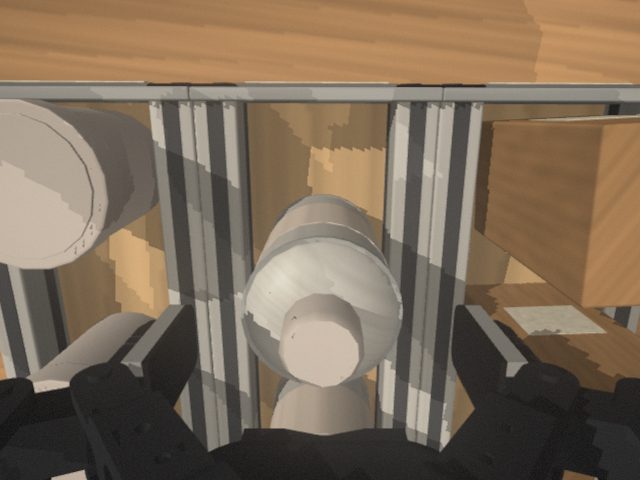

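The front can is between the fingers: cap at (321,350), fingers at u≈190 and 455, both outside the rails and clear of the carton. Going down the last bit with small corrections.

```bash
python3 -m jog '0 2 -3 12 0.2 0.5 0.2; 0 0 0 12 0 0 0; 0 0 0 8 0 0 0; 0 0 0 0 0 0 0'
python3 - <<'E'
from h import *
print(onz('w3',320,357,170).round(1));go(527,63,110,186.7)
E
```

```text
clock: 3.3
eef_pos: [531.5, 63.5, 115.7]
tcp_rot: [-3.141, 0.008, -3.025]
contact_force: [-0.7, 0.8, -0.1]
opening: 1.003
[532.2  65.  170. ]
t 3.3 pos [531.5  63.5 115.7] rpy [-179.96    0.48 -173.35] F [-0.7  0.8 -0.1] open 1.003
tool shift [ 4.6 -0.   5.6] |d| 7.2
turn [-0.04  0.48 -0.05]
```

```bash
python3 -m jog '0 3 0 5 0 0.4 0; 80 0 0 0 0 0 0; 110 0 0 0 0 0 0;130 0 0 0 0 0 0;130 0 0 0 0 0 0' 20
python3 - <<'E'
from h import *
go(527,63,110,186.7)
E
```

```text
clock: 3.72
eef_pos: [528.6, 63.3, 110.7]
tcp_rot: [-3.141, 0.001, -3.026]
contact_force: [-0.3, 1.2, -2.7]
opening: 0.674
t 3.72 pos [528.6  63.3 110.7] rpy [-1.7998e+02  6.0000e-02 -1.7337e+02] F [-0.3  1.2 -2.7] open 0.674
tool shift [ 1.6 -0.1  0.7] |d| 1.8
turn [-0.02  0.06 -0.07]
```

```bash
python3 -m jog '130 7 0 0 0 0 0; 130 7 0 0 0 0 0; 130 7 0 0 0 0 0;130 7 0 0 0 0 0;130 7 0 0 0 0 0' 
python3 - <<'E'
from h import *
go(484,57,110,186.7)
E
```

```text
clock: 4.13
eef_pos: [492.4, 59.1, 111.2]
tcp_rot: [-3.141, 0.004, -3.026]
contact_force: [3.9, 3.1, 8.9]
opening: 0.675
t 4.13 pos [492.4  59.1 111.2] rpy [-179.99    0.24 -173.38] F [3.9 3.1 8.9] open 0.675
tool shift [ 8.6 -1.2  1.2] |d| 8.8
turn [-0.01  0.24 -0.08]
```

```bash
python3 -m jog '130 4 0 0 0 0 0; 130 3 0 0 0 0 0; 130 2 0 0 0 0 0; 130 0 0 0 0 0 0' 
python3 - <<'E'
from h import *
save('wrist','w4');go(484,57,110,186.7)
E
```

```text
clock: 4.47
eef_pos: [480.4, 57.8, 112.0]
tcp_rot: [-3.142, 0.005, -3.026]
contact_force: [1.1, 0.6, -2.1]
opening: 0.67
t 4.52 pos [480.6  57.9 111.9] rpy [-180.      0.28 -173.38] F [ 0.4 -0.3 -2.4] open 0.672
tool shift [-3.3 -1.2  2. ] |d| 4.0
turn [-0.    0.28 -0.08]
```

View pics/w4.png

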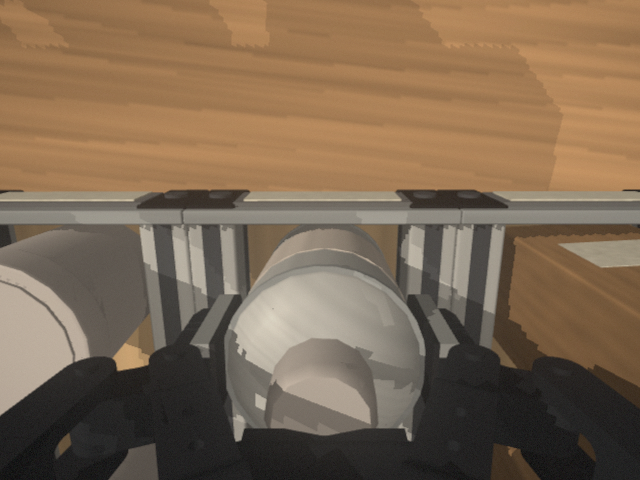

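The can is held, its foot almost at the plate (v≈225), with no contact force yet. Nudging further.

```bash
python3 -m jog '130 2 0 0.5 0 0.3 0; 130 2 0 0.5 0 0 0; 130 0 0 0 0 0 0' 
python3 - <<'E'
from h import *
save('side','d4');save('wrist','w5');go(484,57,110,186.7)
a=load('d4')[0][150:270,280:460]; cv2.imwrite('pics/d4c.png',cv2.resize(a,None,fx=4,fy=4,interpolation=2)[:,:,::-1])
E
```

```text
clock: 4.77
eef_pos: [478.2, 57.5, 111.5]
tcp_rot: [-3.141, 0.002, -3.026]
contact_force: [0.6, -0.1, -2.2]
opening: 0.675
t 4.87 pos [478.   57.5 111.4] rpy [-1.7999e+02  1.0000e-01 -1.7338e+02] F [1.6 0.6 1. ] open 0.668
tool shift [-5.9 -1.2  1.4] |d| 6.2
turn [-0.01  0.1  -0.08]
```

View pics/w5.png

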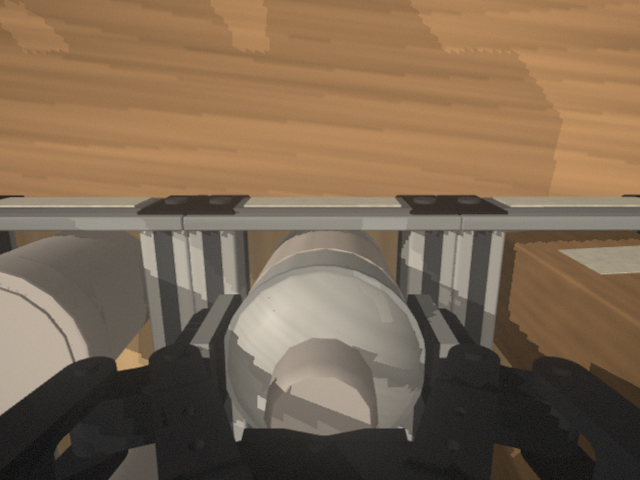

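View pics/d4c.png

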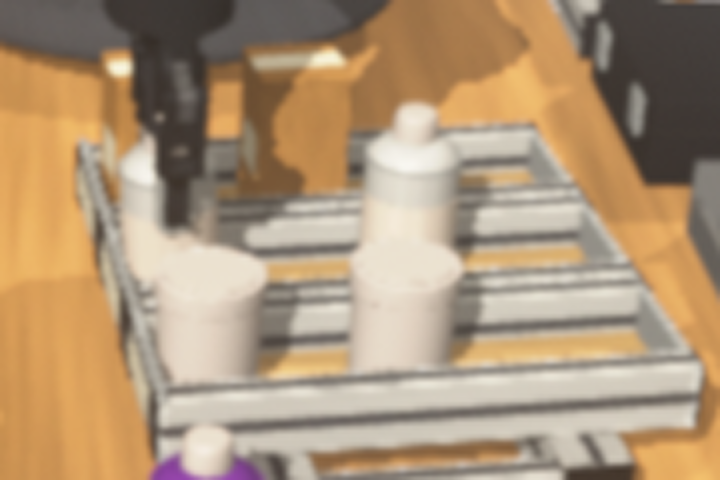

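```bash
python3 - <<'E'
from h import *
p=onz('w5',320,230,87);print(p)
# cap top arc front edge near (322,338), z170 ; foremost body at shoulder (322,265) z 141
print(onz('w5',322,339,170), onz('w5',322,268,141))
print(onz('w5',322,232,100),onz('w5',322,249,120))
E
```

```text
[453.72038332  52.7164314   87.        ]
[456.81134738  54.17689239 170.        ] [450.80664774  53.38425799 141.        ]
[451.10490732  53.27070781 100.        ] [451.63330681  53.40332653 120.        ]
```

```bash
python3 -m jog '130 3 0 0 0 0 0; 130 3 0 0 0 0 0' 
python3 - <<'E'
from h import *
go(484,57,110,186.7);save('wrist','w6')
E
```

```text
clock: 5.03
eef_pos: [475.3, 57.3, 112.3]
tcp_rot: [3.141, 0.008, -3.026]
contact_force: [4.8, 2.4, 1.8]
opening: 0.675
t 5.03 pos [475.3  57.3 112.3] rpy [ 179.99    0.47 -173.39] F [4.8 2.4 1.8] open 0.675
tool shift [-8.6 -1.3  2.4] |d| 9.0
turn [ 0.01  0.47 -0.09]
```

View pics/w6.png

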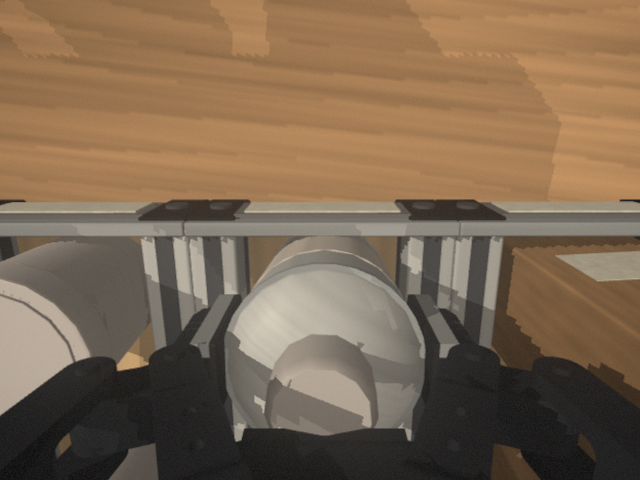

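```bash
python3 -m jog '80 0 0 0 0 -0.4 0; 0 0 0 0 0 0 0;0 0 0 0 0 0 0; 0 0 0 0 0 0 0' 
python3 -m jog '0 0 0 -20 0 0 0; 0 0 0 -30 0 0 0;0 0 0 -30 0 0 0; 0 0 0 -30 0 0 0;0 0 0 0 0 0 0' 
python3 - <<'E'
from h import *
go(626,75.5,230,186.7);save('wrist','w7');save('scene','s7')
a=load('s7')[0][220:390,250:420]; cv2.imwrite('pics/s7c.png',cv2.resize(a,None,fx=3.5,fy=3.5,interpolation=2)[:,:,::-1])
E
```

```text
clock: 5.42
eef_pos: [473.3, 57.1, 112.0]
tcp_rot: [3.141, 0.013, -3.026]
contact_force: [-0.4, 1.0, 0.1]
opening: 0.997
clock: 5.83
eef_pos: [467.8, 56.3, 223.2]
tcp_rot: [-3.141, 0.002, -3.026]
contact_force: [0.1, 0.8, 0.3]
opening: 1.0
t 5.83 pos [467.8  56.3 223.2] rpy [-1.7999e+02  1.0000e-01 -1.7339e+02] F [0.1 0.8 0.3] open 1.0
tool shift [-159.4    0.9   -6.5] |d| 159.5
turn [-0.01  0.1  -0.09]
```

View pics/w7.png

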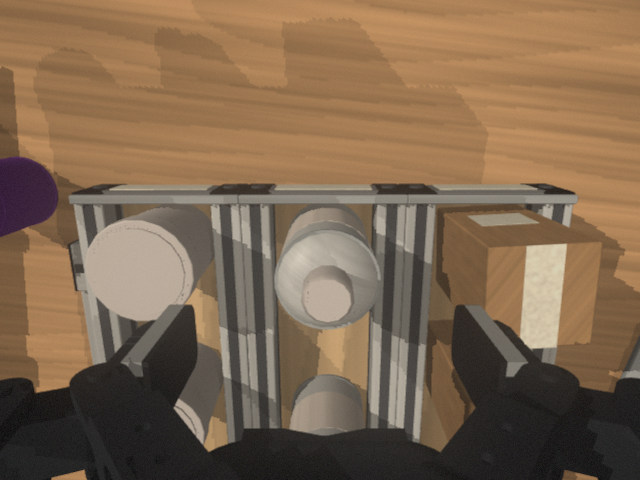

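View pics/s7c.png

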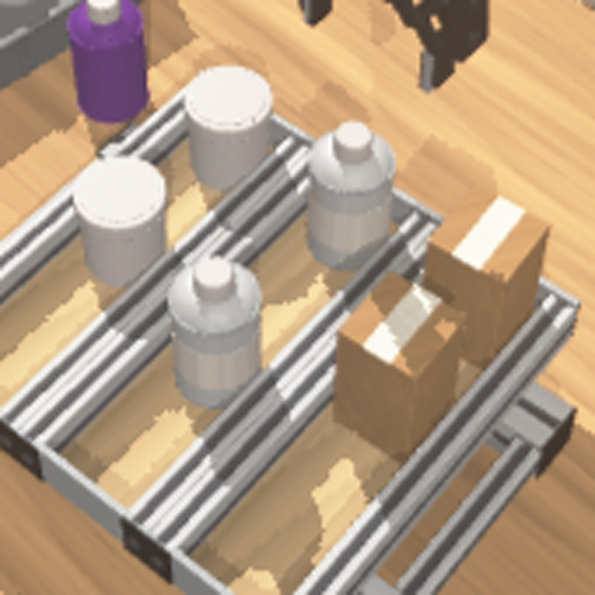

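```bash
python3 - <<'E'
from h import *
S=lambda x,y:(250+x/3.5,220+y/3.5)
L=np.array([454,53.5]);u=np.array([np.cos(np.radians(6.7)),np.sin(np.radians(6.7))])
for n,f,p in(('front w',"w7",(328,299)),('front s','s7',S(354,134)),('rear s','s7',S(213,271))):
    q=onz(f,*p,170);print(n,q.round(1),'lane x',((q[:2]-L)@u).round(1),'y',(u[0]*(q[1]-L[1])-u[1]*(q[0]-L[0])).round(1))
print(onz('w7',325,203,87))
E
```

```text
front w [483.1  59.7 170. ] lane x 29.6 y 2.7
front s [485.9  61.6 170. ] lane x 32.6 y 4.3
rear s [629.6  78.5 170. ] lane x 177.4 y 4.3
[451.46360597  54.76799415  87.        ]
```

Front can measures at lane x≈30 in both views, against the stop and upright. Next, the rear can.

```bash
python3 -m jog '0 -35 0 0 0 0 0; 0 -35 0 0 0 0 0;0 -35 0 0 0 0 0; 0 -33 0 0 0 0 0;0 0 0 0 0 0 0' 
python3 - <<'E'
from h import *
go(627,75.5,110,186.7)
E
```

```text
clock: 6.35
eef_pos: [601.3, 71.6, 210.0]
tcp_rot: [-3.141, -0.015, -3.026]
contact_force: [-1.0, -0.2, -0.2]
opening: 0.998
t 6.35 pos [601.3  71.6 210. ] rpy [-179.98   -0.86 -173.39] F [-1.  -0.2 -0.2] open 0.998
tool shift [-27.5   0.9  99.6] |d| 103.4
turn [-0.02 -0.86 -0.09]
```

```bash
python3 -m jog '0 -22 0 0 0 -0.8 0; 0 -4 0 0 0 0 0; 0 0 0 15 0 0 0; 0 0 0 0 0 0 0' 
python3 - <<'E'
from h import *
go(627,75.5,110,186.7); save('wrist','w8')
E
```

```text
clock: 6.68
eef_pos: [624.7, 74.2, 185.7]
tcp_rot: [-3.141, -0.013, -3.026]
contact_force: [-0.4, 0.1, -0.7]
opening: 1.0
t 6.68 pos [624.7  74.2 185.7] rpy [-179.98   -0.77 -173.39] F [-0.4  0.1 -0.7] open 1.0
tool shift [-3.5  1.  75.7] |d| 75.8
turn [-0.02 -0.77 -0.09]
```

View pics/w8.png

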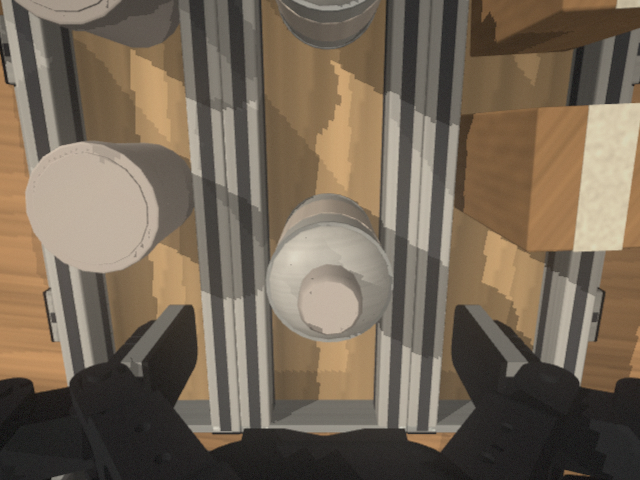

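```bash
python3 - <<'E'
from h import *
print(onz('w8',331,304,170))
E
python3 -m jog '0 -3 2 20 0 -0.8 0; 0 0 0 20 0 0 0; 0 0 0 20 0 0 0; 0 0 0 10 0 0 0;0 0 0 0 0 0 0' 
python3 - <<'E'
from h import *
go(627,76,110,186.7)
E
```

```text
[628.8024437   77.19399409 170.        ]
clock: 7.15
eef_pos: [624.8, 76.3, 116.4]
tcp_rot: [-3.141, 0.001, -3.026]
contact_force: [-0.0, -0.2, 0.1]
opening: 1.001
t 7.15 pos [624.8  76.3 116.4] rpy [-1.7997e+02  3.0000e-02 -1.7339e+02] F [-0.  -0.2  0.1] open 1.001
tool shift [-2.1 -0.5  6.4] |d| 6.8
turn [-0.03  0.03 -0.09]
```

```bash
python3 -m jog '0 -3 0 5 0 0 0; 60 0 0 0 0 0 0; 110 0 0 0 0 0 0; 130 0 0 0 0 0 0;130 0 0 0 0 0 0' 25
python3 -m jog '130 8 0 0 0 0 0; 130 8 0 0 0 0 0; 130 8 0 0 0 0 0; 130 8 0 0 0 0 0;130 8 0 0 0 0 0'
python3 -m jog '130 8 0 0 0 0 0; 130 8 0 0 0 0 0; 130 8 0 0 0 0 0; 130 0 0 0 0 0 0'
python3 - <<'E'
from h import *
go(544.5,64.2,110,186.7)
E
```

```text
clock: 7.57
eef_pos: [629.0, 76.8, 114.6]
tcp_rot: [-3.141, 0.003, -3.026]
contact_force: [-0.0, 0.7, -1.7]
opening: 0.67
clock: 7.98
eef_pos: [586.8, 71.8, 115.5]
tcp_rot: [-3.141, 0.005, -3.026]
contact_force: [0.0, -0.5, -1.7]
opening: 0.669
clock: 8.32
eef_pos: [557.0, 68.3, 115.2]
tcp_rot: [-3.141, 0.003, -3.026]
contact_force: [-0.3, -0.2, -1.3]
opening: 0.672
t 8.32 pos [557.   68.3 115.2] rpy [-1.7997e+02  1.5000e-01 -1.7340e+02] F [-0.3 -0.2 -1.3] open 0.672
tool shift [13.  -2.7  5.2] |d| 14.2
turn [-0.03  0.15 -0.1 ]
```

```bash
python3 -m jog '130 4 0 0.5 0 0 0; 130 4 0 0.5 0 0 0; 130 3 0 0 0 0 0; 130 0 0 0 0 0 0'
python3 - <<'E'
from h import *
save('wrist','w9');save('scene','s9');go(544.5,64.2,110,186.7)
a=load('s9')[0][220:390,250:420]; cv2.imwrite('pics/s9c.png',cv2.resize(a,None,fx=3.5,fy=3.5,interpolation=2)[:,:,::-1])
E
```

```text
clock: 8.65
eef_pos: [545.3, 67.0, 114.4]
tcp_rot: [-3.141, 0.004, -3.026]
contact_force: [0.5, 0.5, -1.2]
opening: 0.67
t 8.75 pos [546.1  67.1 114.5] rpy [-179.97    0.26 -173.39] F [ 0.6 -0.8 -1.1] open 0.673
tool shift [ 1.9 -2.7  4.5] |d| 5.6
turn [-0.03  0.26 -0.09]
```

View pics/w9.png

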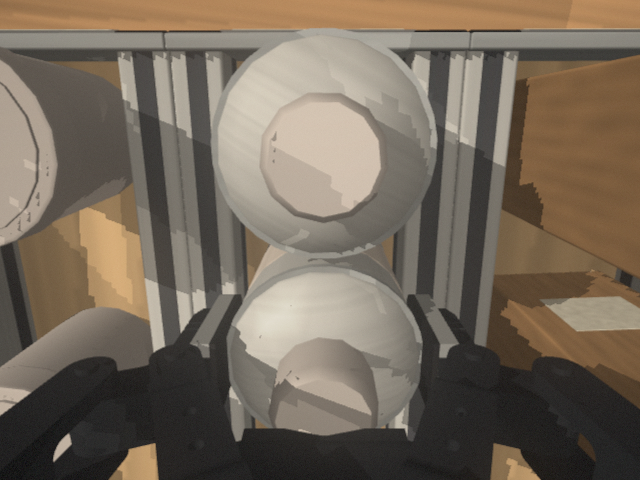

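View pics/s9c.png

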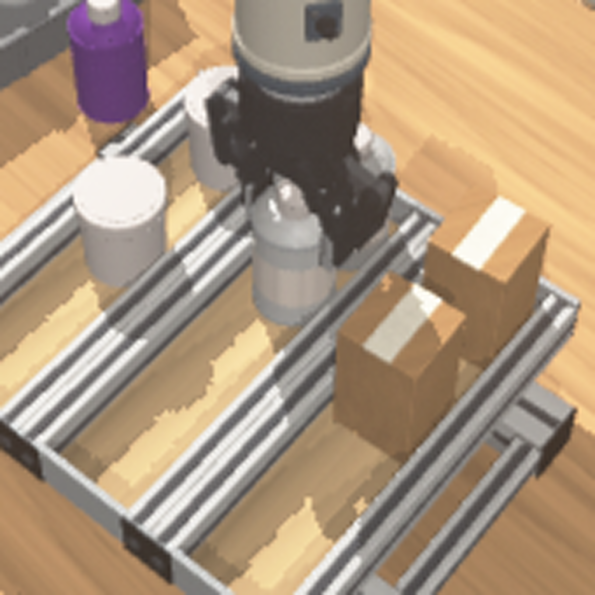

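The front can's rim (323,140) is nearly touching the rear can. I'll nudge until they meet, lower and release.

```bash
python3 - <<'E'
from h import *
print(onz('w9',323,156,170))
E
python3 -m jog '130 2 0 0.4 0 0.2 0; 130 2 0 0.4 0 0 0; 130 0 0 0 0 0 0'
python3 -c "
from h import *
go(544.5,64.2,110,186.7)"
python3 -m jog '130 2 0 0.4 0 0 0; 130 2 0 0.4 0 0 0; 130 0 0 0 0 0 0'
python3 - <<'E'
from h import *
save('wrist','w10');go(544.5,64.2,110,186.7)
E
```

```text
[485.93722591  59.52089863 170.        ]
clock: 9.0
eef_pos: [542.8, 66.7, 113.7]
tcp_rot: [-3.141, 0.002, -3.026]
contact_force: [-0.3, 0.7, -0.8]
opening: 0.67
t 9.0 pos [542.8  66.7 113.7] rpy [-1.7997e+02  9.0000e-02 -1.7339e+02] F [-0.3  0.7 -0.8] open 0.67
tool shift [-1.4 -2.7  3.7] |d| 4.8
turn [-0.03  0.09 -0.09]
clock: 9.25
eef_pos: [540.8, 66.5, 113.7]
tcp_rot: [-3.141, 0.006, -3.026]
contact_force: [0.8, -0.2, -1.0]
opening: 0.671
t 9.3 pos [540.7  66.5 113.7] rpy [-179.98    0.34 -173.4 ] F [ 0.9  1.  -1.3] open 0.671
tool shift [-3.4 -2.7  3.7] |d| 5.7
turn [-0.02  0.34 -0.1 ]
```

View pics/w10.png

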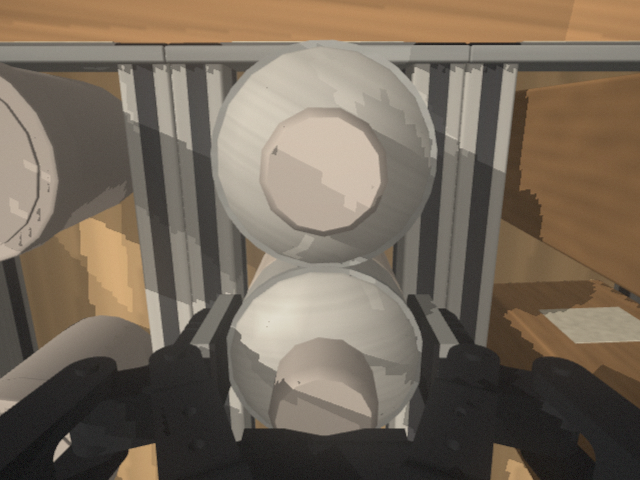

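```bash
python3 -m jog '130 2 0 0.4 0 0 0; 130 2 0 0.2 0 0 0; 130 0 0 0 0 0 0'
python3 -c "
from h import *
go(544.5,64.2,110,186.7)"
python3 -m jog '80 0 0 0 0 0 0; 0 0 0 0 0 0 0;0 0 0 0 0 0 0'
python3 -m jog '0 0 0 -20 0 0 0; 0 0 0 -30 0 0 0;0 0 0 -30 0 0 0; 0 0 0 -30 0 0 0;0 0 0 -30 0 0 0' 
python3 - <<'E'
from h import *
save('wrist','w11');save('scene','s11');go(544.5,64.2,110,186.7)
a=load('s11')[0][220:390,250:420]; cv2.imwrite('pics/s11c.png',cv2.resize(a,None,fx=3.5,fy=3.5,interpolation=2)[:,:,::-1])
E
```

```text
clock: 9.55
eef_pos: [538.2, 66.2, 113.8]
tcp_rot: [-3.141, 0.01, -3.026]
contact_force: [0.8, 0.6, -1.7]
opening: 0.671
t 9.55 pos [538.2  66.2 113.8] rpy [-179.98    0.55 -173.4 ] F [ 0.8  0.6 -1.7] open 0.671
tool shift [-6.  -2.7  3.8] |d| 7.6
turn [-0.02  0.55 -0.1 ]
clock: 9.8
eef_pos: [536.2, 66.0, 113.2]
tcp_rot: [-3.141, 0.006, -3.026]
contact_force: [-0.5, 0.9, -0.6]
opening: 0.942
clock: 10.22
eef_pos: [528.1, 65.0, 249.7]
tcp_rot: [-3.141, -0.016, -3.026]
contact_force: [0.7, 0.6, 0.2]
opening: 0.999
t 10.32 pos [531.4  65.4 253.5] rpy [-179.97   -0.39 -173.39] F [0.3 0.4 0.2] open 0.996
tool shift [-13.8  -2.6 143.4] |d| 144.1
turn [-0.03 -0.39 -0.09]
```

View pics/w11.png

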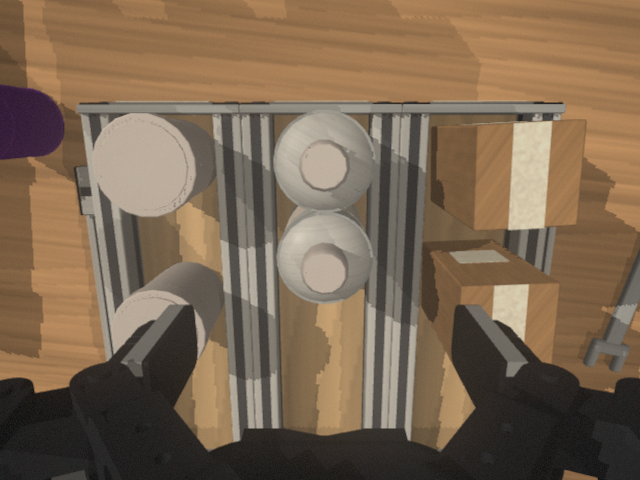

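View pics/s11c.png

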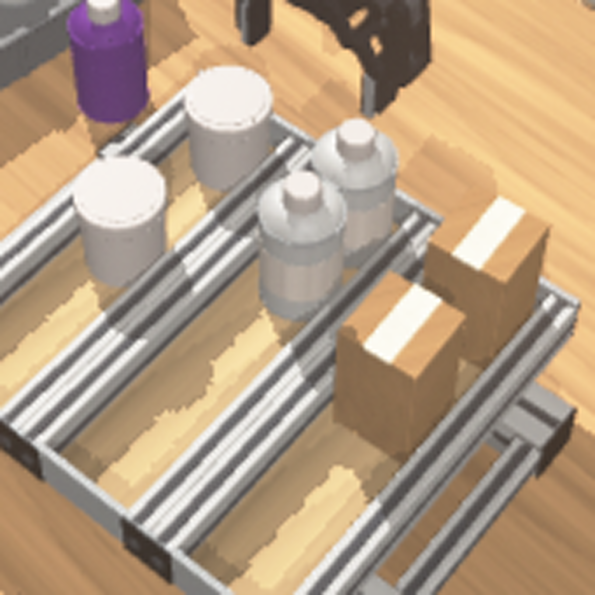

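```bash
python3 - <<'E'
from h import *
S=lambda x,y:(250+x/3.5,220+y/3.5)
L=np.array([454,53.5]);u=np.array([np.cos(np.radians(6.7)),np.sin(np.radians(6.7))])
for n,f,p in(('front w',"w11",(325,165)),('rear w','w11',(324.5,270)),('front s','s11',S(357,131)),('rear s','s11',S(303,183))):
    q=onz(f,*p,170);print(n,q.round(1),'lane x',((q[:2]-L)@u).round(1),'y',(u[0]*(q[1]-L[1])-u[1]*(q[0]-L[0])).round(1))
go(464,-356,250,180)
E
```

```text
front w [486.3  60.4 170. ] lane x 32.9 y 3.1
rear w [544.4  66.8 170. ] lane x 91.4 y 2.7
front s [482.6  61.2 170. ] lane x 29.3 y 4.3
rear s [539.9  67.6 170. ] lane x 86.9 y 4.0
t 10.32 pos [531.4  65.4 253.5] rpy [-179.97   -0.39 -173.39] F [0.3 0.4 0.2] open 0.996
tool shift [ 115.4 -410.8    4.5] |d| 426.8
turn [-0.06 -0.38  6.61]
```

```bash
python3 - <<'E'
from h import *
for p in((226,162),(249,146),(292.5,156),(279.5,220)): print(onz('s0',*p,115).round(0))
E
python3 -m jog '0 10 -40 0 0 0 0; 0 10 -40 0 0 0 0;0 10 -40 0 0 0 0; 0 10 -40 0 0 0 0;0 10 -40 0 0 0 0' 
python3 -m jog '0 10 -40 0 0 0 0; 0 10 -40 0 0 0 0;0 10 -40 0 0 0 0; 0 10 -40 0 0 0 0;0 0 0 0 0 0 0' 
python3 -c "
from h import *
go(464,-356,250,186.7)"
```

```text
[ 446. -502.  115.]
[ 346. -517.  115.]
[ 281. -382.  115.]
[ 491. -197.  115.]
clock: 10.73
eef_pos: [504.4, -137.0, 252.7]
tcp_rot: [3.139, -0.006, -3.014]
contact_force: [1.6, 0.5, -0.6]
opening: 1.001
clock: 11.15
eef_pos: [479.2, -308.1, 248.3]
tcp_rot: [3.138, -0.012, -3.017]
contact_force: [-0.2, -0.1, 0.5]
opening: 1.004
t 11.15 pos [ 479.2 -308.1  248.3] rpy [ 179.78   -0.67 -172.84] F [-0.2 -0.1  0.5] open 1.004
tool shift [ 21.1 -45.6  -1.6] |d| 50.3
turn [ 0.22 -0.67  0.46]
```

```bash
python3 -m jog '0 10 -24 0 0.2 -0.7 0.4; 0 10 -20 0 0 0 0;0 0 0 15 0 0 0; 0 0 0 15 0 0 0;0 0 0 0 0 0 0' 
python3 - <<'E'
from h import *
save('wrist','w12')
go(464,-356,65,186.7)
E
```

```text
clock: 11.57
eef_pos: [460.2, -357.9, 212.7]
tcp_rot: [3.136, -0.004, -3.03]
contact_force: [-0.4, 0.7, -0.0]
opening: 1.002
t 11.62 pos [ 460.6 -357.9  213.8] rpy [ 179.73   -0.21 -173.61] F [-0.1  0.2 -0. ] open 0.999
tool shift [ -4.1   0.8 148.8] |d| 148.8
turn [ 0.27 -0.21 -0.31]
```

View pics/w12.png

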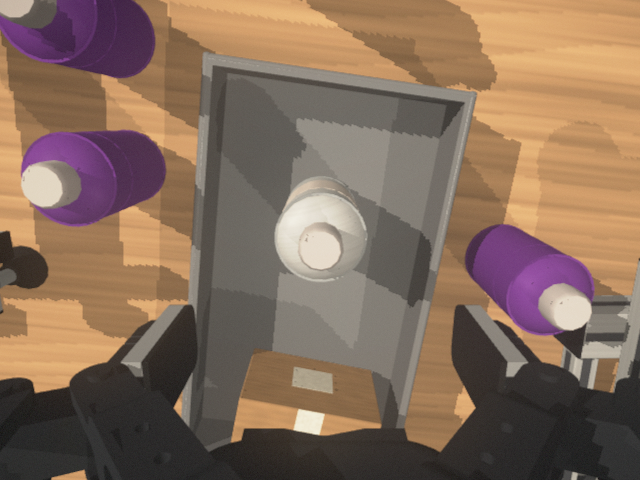

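The silver can in the tray has its cap at (321,247). The purple cans (50,180) and (530,285) are outside the tray, well clear of the fingers.

```bash
python3 - <<'E'
from h import *
print(onz('w12',321,245,120))
E
python3 -m jog '0 -4 -1 25 0.3 -0.2 -0.3; 0 0 0 25 0 0 0;0 0 0 25 0 0 0; 0 0 0 15 0 0 0;0 0 0 0 0 0 0' 
python3 - <<'E'
from h import *
save('wrist','w13')
go(464,-357,65,186.7)
E
```

```text
[ 462.04596409 -359.32343702  120.        ]
clock: 12.03
eef_pos: [467.1, -357.4, 124.1]
tcp_rot: [-3.139, 0.003, -3.022]
contact_force: [-0.3, 0.2, -0.2]
opening: 1.002
t 12.08 pos [ 467.5 -357.6  125.4] rpy [-179.8     0.21 -173.18] F [ 0.8 -0.3 -0.4] open 0.997
tool shift [ 3.7  1.3 60.3] |d| 60.5
turn [-0.2   0.21  0.12]
```

View pics/w13.png

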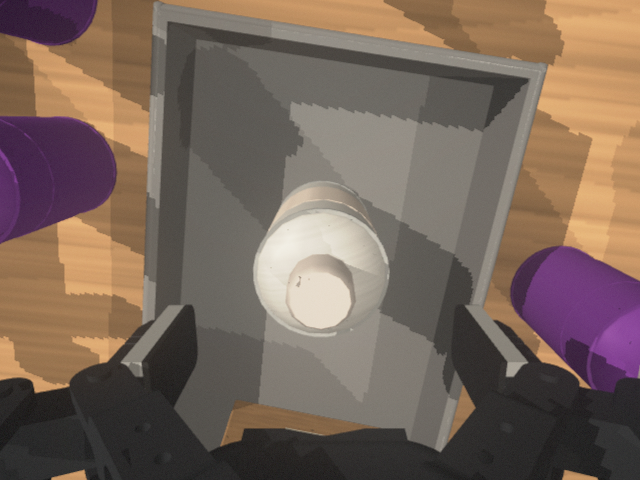

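```bash
python3 - <<'E'
from h import *
print(onz('w13',321,297,120))
E
python3 -m jog '0 3 0 20 -0.2 0.2 0; 0 0 0 20 0 0 0;0 0 0 15 0 0 0; 0 0 0 0 0 0 0' 
python3 - <<'E'
from h import *
go(464,-358,65,186.7)
E
```

```text
[ 463.90321583 -359.56528232  120.        ]
clock: 12.42
eef_pos: [468.9, -359.5, 75.7]
tcp_rot: [-3.136, 0.006, -3.021]
contact_force: [-1.5, 0.7, 0.1]
opening: 1.002
t 12.42 pos [ 468.9 -359.5   75.7] rpy [-179.68    0.35 -173.07] F [-1.5  0.7  0.1] open 1.002
tool shift [ 4.8  2.1 10.6] |d| 11.9
turn [-0.32  0.35  0.23]
```

```bash
python3 -m jog '0 5 0 8 -0.3 0.3 0.2; 0 0 0 0 0 0 0;60 0 0 0 0 0 0; 110 0 0 0 0 0 0; 130 0 0 0 0 0 0' 40
python3 -m jog '130 0 0 0 0 0 0; 130 0 0 0 0 0 0'
python3 - <<'E'
from h import *
save('wrist','w14')
go(464,-358,65,186.7)
E
```

```text
clock: 12.83
eef_pos: [466.5, -361.7, 73.3]
tcp_rot: [-3.138, 0.005, -3.024]
contact_force: [-0.1, -0.4, -1.6]
opening: 0.66
clock: 13.0
eef_pos: [467.0, -362.0, 74.5]
tcp_rot: [-3.136, 0.006, -3.024]
contact_force: [-0.4, -0.1, -2.4]
opening: 0.662
t 13.05 pos [ 467.  -362.    74.4] rpy [-179.71    0.36 -173.26] F [ 0.2 -0.5 -2.1] open 0.659
tool shift [2.6 4.4 9.4] |d| 10.7
turn [-0.29  0.36  0.04]
```

View pics/w14.png

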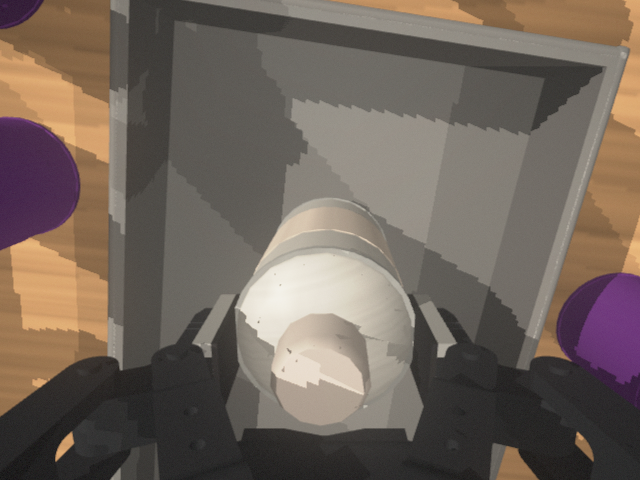

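The can is gripped, but the TCP is 69 mm above its base, so the pads are right at the shoulder. I'll regrasp about 12 mm lower.

```bash
python3 -m jog '130 0 0 1.5 0 0 0; 60 0 0 0 0 0 0; 0 0 0 0 0 0 0;0 0 0 0 0 0 0' 
python3 -m jog '0 0 2 8 -0.3 0.3 0; 0 0 0 6 0 0 0; 0 0 0 0 0 0 0;0 0 0 0 0 0 0'
python3 - <<'E'
from h import *
go(466,-360,61,186.7)
E
```

```text
clock: 13.38
eef_pos: [467.2, -362.2, 73.0]
tcp_rot: [-3.136, 0.007, -3.024]
contact_force: [-0.2, 0.4, 0.1]
opening: 0.997
clock: 13.72
eef_pos: [467.1, -360.1, 57.4]
tcp_rot: [3.142, 0.001, -3.024]
contact_force: [-0.2, 0.7, 0.3]
opening: 0.999
t 13.72 pos [ 467.1 -360.1   57.4] rpy [ 1.8000e+02  5.0000e-02 -1.7326e+02] F [-0.2  0.7  0.3] open 0.999
tool shift [ 1.1  0.3 -3.6] |d| 3.8
turn [0.   0.05 0.04]
```

```bash
python3 -m jog '0 2 0 -3 0 0 0; 60 0 0 0 0 0 0; 110 0 0 0 0 0 0;130 0 0 0 0 0 0; 130 0 0 0 0 0 0' 40
python3 -m jog '130 0 0 0 0 0 0; 130 0 0 -4 0 0 0; 130 0 0 -10 0 0 0;130 0 0 -20 0 0 0; 130 0 0 0 0 0 0' 40
python3 - <<'E'
from h import *
save('wrist','w15');save('side','d15')
go(466,-360,260,186.7)
E
```

```text
clock: 14.13
eef_pos: [464.8, -360.2, 60.8]
tcp_rot: [3.141, 0.0, -3.024]
contact_force: [-0.8, -0.9, -2.3]
opening: 0.668
clock: 14.55
eef_pos: [463.9, -359.7, 96.1]
tcp_rot: [3.139, -0.001, -3.024]
contact_force: [1.6, -0.6, -1.2]
opening: 0.665
t 14.65 pos [ 462.6 -358.7   93.5] rpy [ 179.73   -0.21 -173.27] F [-0.1  0.1 -3.3] open 0.666
tool shift [  -2.6   -0.9 -166.5] |d| 166.6
turn [ 0.27 -0.21  0.03]
```

View pics/w15.png

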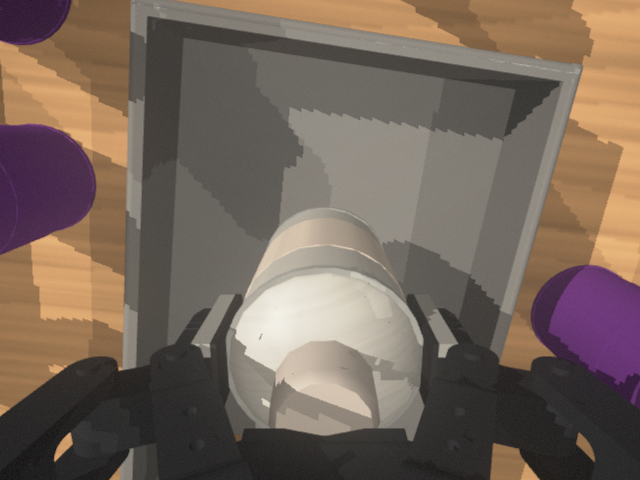

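View pics/d15.png

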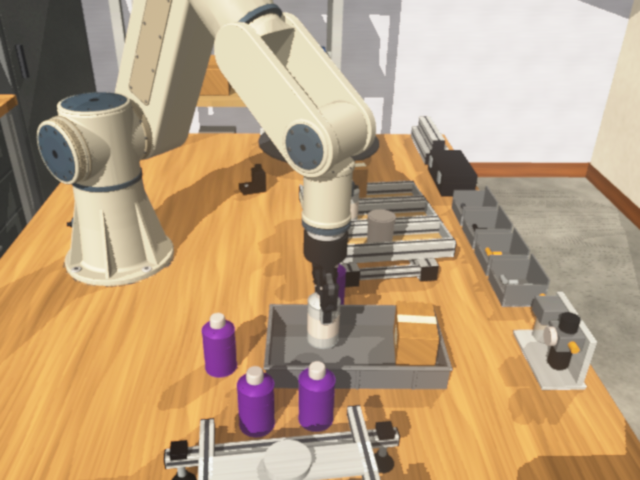

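The can is held upright and off the floor. Lifting above everything and carrying it to the lane.

```bash
python3 -m jog '130 0 0 -30 0.3 -0.2 0; 130 0 0 -35 0 0 0; 130 0 0 -35 0 0 0;130 0 0 -35 0 0 0; 130 0 0 -35 0 0 0' 
python3 -m jog '130 0 0 -15 0 0 0; 130 -10 20 0 0 0 0; 130 -10 25 0 0 0 0; 130 -10 30 0 0 0 0; 130 -10 30 0 0 0 0' 
python3 - <<'E'
from h import *
go(606,73,270,186.7)
E
```

```text
clock: 15.07
eef_pos: [457.0, -354.2, 256.8]
tcp_rot: [3.126, -0.016, -3.024]
contact_force: [0.8, -0.7, -2.1]
opening: 0.667
clock: 15.48
eef_pos: [487.0, -249.6, 279.6]
tcp_rot: [3.137, -0.008, -3.031]
contact_force: [0.8, 0.5, -2.2]
opening: 0.663
t 15.48 pos [ 487.  -249.6  279.6] rpy [ 179.74   -0.45 -173.66] F [ 0.8  0.5 -2.2] open 0.663
tool shift [-153.9  307.5    9.8] |d| 344.0
turn [ 0.26 -0.45 -0.36]
```

```bash
python3 -m jog '130 -18 33 0 0.3 -0.5 -0.4; 130 -18 33 0 0 0 0; 130 -18 33 0 0 0 0;130 -18 33 0 0 0 0; 130 -18 33 0 0 0 0' 
python3 -m jog '130 -15 30 0 0 0 0; 130 -13 28 0 0 0 0; 130 -10 25 0 0 0 0;130 -7 15 0 0 0 0; 130 0 0 0 0 0 0' 
python3 - <<'E'
from h import *
go(606,73,270,186.7)
E
```

```text
clock: 15.9
eef_pos: [556.0, -68.0, 275.7]
tcp_rot: [3.141, -0.003, -3.028]
contact_force: [-0.4, -0.1, -2.7]
opening: 0.669
clock: 16.32
eef_pos: [590.4, 47.3, 270.4]
tcp_rot: [3.139, -0.008, -3.022]
contact_force: [0.3, -0.1, -2.4]
opening: 0.665
t 16.32 pos [590.4  47.3 270.4] rpy [ 179.83   -0.46 -173.13] F [ 0.3 -0.1 -2.4] open 0.665
tool shift [-18.5  23.7   0.3] |d| 30.1
turn [ 0.17 -0.46  0.17]
```

```bash
python3 -m jog '130 -9 12 0 0.2 -0.4 0.2; 130 -9 12 0 0 0 0; 130 0 0 15 0 0 0;130 0 0 15 0 0 0; 130 0 0 0 0 0 0' 
python3 - <<'E'
from h import *
go(606,73,111,186.7); save('scene','s16');save('wrist','w16')
a=load('s16')[0][180:390,220:420]; cv2.imwrite('pics/s16c.png',cv2.resize(a,None,fx=3,fy=3,interpolation=2)[:,:,::-1])
E
```

```text
clock: 16.73
eef_pos: [605.3, 74.6, 236.4]
tcp_rot: [-3.14, -0.005, -3.023]
contact_force: [-1.1, 0.1, -3.1]
opening: 0.668
t 16.73 pos [605.3  74.6 236.4] rpy [-179.91   -0.27 -173.2 ] F [-1.1  0.1 -3.1] open 0.668
tool shift [ -1.1  -1.5 125.4] |d| 125.4
turn [-0.09 -0.27  0.1 ]
```

View pics/s16c.png

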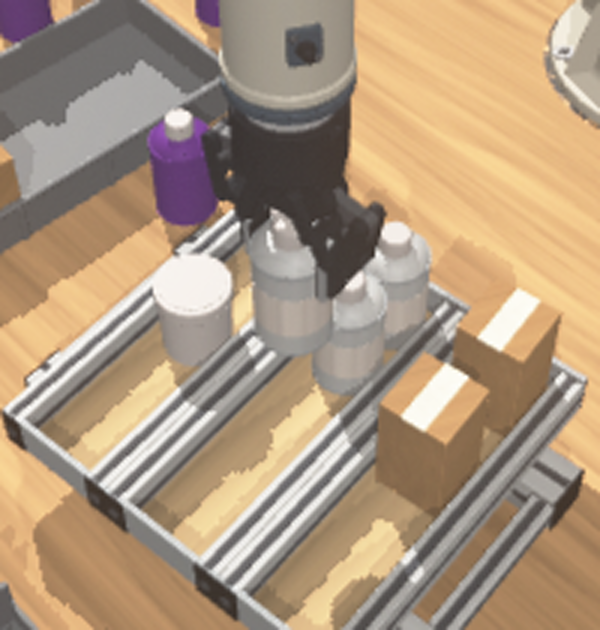

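View pics/w16.png

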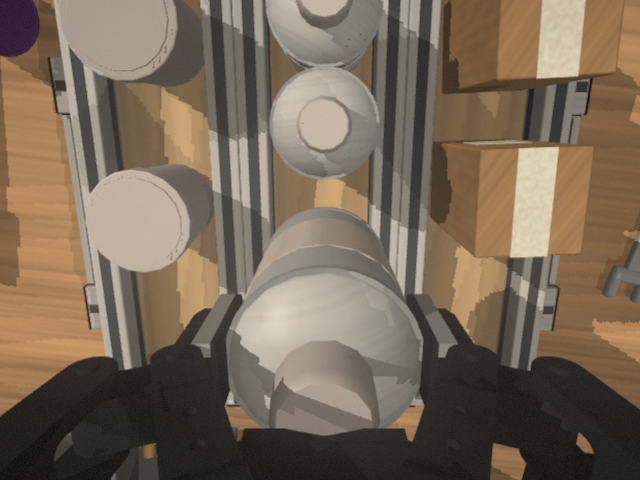

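```bash
python3 - <<'E'
from h import *
L=np.array([454,53.5]);u=np.array([np.cos(np.radians(6.7)),np.sin(np.radians(6.7))])
z=r.sense()['eef_pos'][2]-56
for n,p,h in(('old_rear cap',(324,123),170),('new base front',(324,208),z),('laneL',(268,200),83),('laneR',(375,200),83)):
    q=onz('w16',*p,h);print(n,q.round(1),'lane x',((q[:2]-L)@u).round(1),'y',(u[0]*(q[1]-L[1])-u[1]*(q[0]-L[0])).round(1))
go(606,73,111,186.7)
E
```

```text
old_rear cap [540.6  66.2 170. ] lane x 87.5 y 2.5
new base front [578.9  70.8 182.8] lane x 126.1 y 2.6
laneL [597.3  33.2  83. ] lane x 139.9 y -36.9
laneR [588.4 108.   83. ] lane x 139.8 y 38.4
t 16.83 pos [606.2  74.4 238.8] rpy [-1.7991e+02 -1.3000e-01 -1.7322e+02] F [ 0.  -1.  -1.1] open 0.668
tool shift [ 1.000e-01 -1.200e+00  1.278e+02] |d| 127.8
turn [-0.09 -0.13  0.08]
```

New can's front is at lane x≈126, old_rear's back at ≈117, and the lateral offset is about 2.5 mm, so it fits the channel. Descending in stages.

```bash
python3 -m jog '130 0 -1 20 0 0 0; 130 0 0 20 0 0 0; 130 0 0 20 0 0 0;130 0 0 0 0 0 0' 
python3 -c "
from h import *
go(607,73,111,186.7)"
```

```text
clock: 17.17
eef_pos: [609.5, 71.8, 182.2]
tcp_rot: [-3.14, 0.005, -3.025]
contact_force: [-1.1, -1.7, -2.6]
opening: 0.667
t 17.17 pos [609.5  71.8 182.2] rpy [-179.89    0.29 -173.33] F [-1.1 -1.7 -2.6] open 0.667
tool shift [ 2.7  1.6 71.2] |d| 71.2
turn [-0.11  0.29 -0.03]
```

```bash
python3 -m jog '130 2 1.5 15 0 0.3 0; 130 0 0 15 0 0 0; 130 0 0 10 0 0 0;130 0 0 0 0 0 0' 
python3 -c "
from h import *
go(607,73,111,186.7)
save('wrist','w17')"
```

```text
clock: 17.5
eef_pos: [609.7, 72.4, 143.9]
tcp_rot: [-3.14, 0.004, -3.027]
contact_force: [-0.3, -0.2, -1.8]
opening: 0.666
t 17.5 pos [609.7  72.4 143.9] rpy [-179.88    0.23 -173.41] F [-0.3 -0.2 -1.8] open 0.666
tool shift [ 2.8  1.  32.9] |d| 33.0
turn [-0.12  0.23 -0.11]
```

View pics/w17.png

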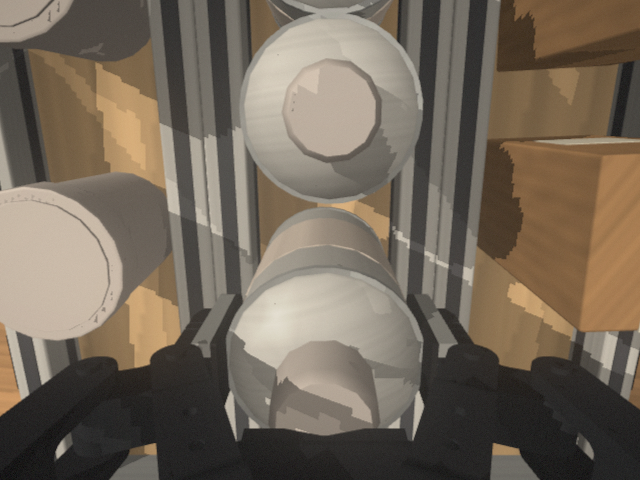

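The can is centred between the rails with a small gap to old_rear (v≈200). Continuing down gently.

```bash
python3 -m jog '130 2 1 10 0 0.2 0; 130 0 0 8 0 0 0; 130 0 0 5 0 0 0;130 0 0 0 0 0 0' 
python3 -c "
from h import *
go(607,73,111,186.7)"
```

```text
clock: 17.88
eef_pos: [609.8, 73.5, 122.4]
tcp_rot: [-3.14, 0.005, -3.027]
contact_force: [-0.5, -0.5, -2.4]
opening: 0.666
t 17.88 pos [609.8  73.5 122.4] rpy [-179.88    0.3  -173.41] F [-0.5 -0.5 -2.4] open 0.666
tool shift [ 2.9 -0.1 11.4] |d| 11.8
turn [-0.12  0.3  -0.11]
```

```bash
python3 -m jog '130 1 0 4 0 0.2 0; 130 0 0 3 0 0 0; 130 0 0 2 0 0 0;130 0 0 0 0 0 0' 
python3 -c "
from h import *
go(607,73,111,186.7)"
python3 -m jog '130 0 0 1.5 0 0.1 0; 130 0 0 1.5 0 0 0;130 0 0 0 0 0 0' 
python3 -c "
from h import *
go(607,73,111,186.7)"
```

```text
clock: 18.22
eef_pos: [609.0, 73.4, 112.8]
tcp_rot: [-3.14, 0.002, -3.027]
contact_force: [-0.2, -0.8, -1.4]
opening: 0.663
t 18.22 pos [609.   73.4 112.8] rpy [-1.7988e+02  1.0000e-01 -1.7341e+02] F [-0.2 -0.8 -1.4] open 0.663
tool shift [ 2.1 -0.2  1.8] |d| 2.7
turn [-0.12  0.1  -0.11]
clock: 18.47
eef_pos: [610.0, 73.6, 112.3]
tcp_rot: [-3.14, 0.002, -3.027]
contact_force: [-0.4, 0.6, -0.9]
opening: 0.662
t 18.47 pos [610.   73.6 112.3] rpy [-1.7989e+02  1.1000e-01 -1.7341e+02] F [-0.4  0.6 -0.9] open 0.662
tool shift [ 3.1 -0.2  1.3] |d| 3.3
turn [-0.11  0.11 -0.11]
```

```bash
python3 -m jog '130 3 0 1 0 0 0; 130 3 0 1 0 0 0;130 2 0 0.5 0 0 0;130 0 0 0 0 0 0' 
python3 - <<'E'
from h import *
save('wrist','w18');save('side','d18');go(599,73,111,186.7)
a=load('d18')[0][150:270,280:460]; cv2.imwrite('pics/d18c.png',cv2.resize(a,None,fx=4,fy=4,interpolation=2)[:,:,::-1])
E
```

```text
clock: 18.8
eef_pos: [604.6, 72.9, 111.8]
tcp_rot: [-3.14, 0.009, -3.027]
contact_force: [-0.1, 0.6, -2.4]
opening: 0.669
t 18.9 pos [604.7  72.9 111.7] rpy [-179.89    0.51 -173.41] F [ 0.8 -0.7  0.3] open 0.663
tool shift [5.6 0.7 0.7] |d| 5.7
turn [-0.11  0.51 -0.11]
```

View pics/w18.png

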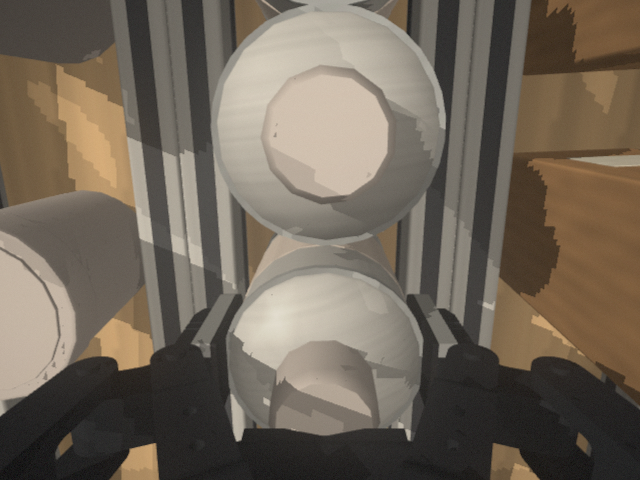

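View pics/d18c.png

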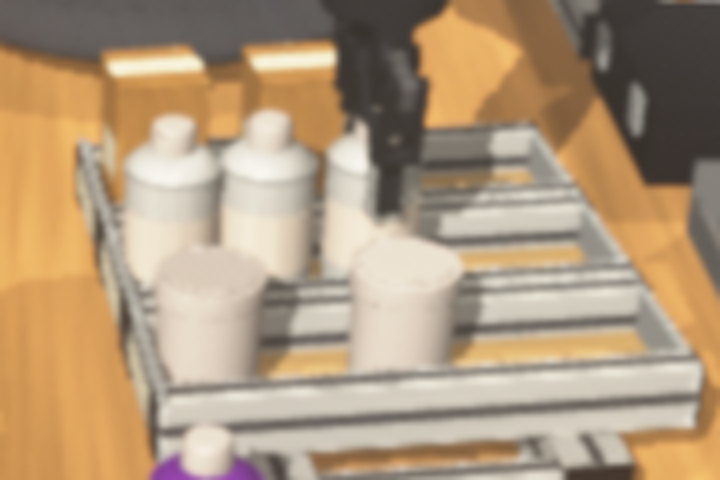

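Side view: gap between old_rear (right edge 318) and new can (left edge 327) is about 9 px, so about 6 mm. Sliding forward about 5 mm more, then releasing.

```bash
python3 -m jog '130 2 0 0.5 0 0.2 0; 130 2 0 0.5 0 0 0;130 1 0 0.3 0 0 0;130 0 0 0 0 0 0' 
python3 - <<'E'
from h import *
save('side','d19');go(599,73,111,186.7)
a=load('d19')[0][150:270,280:460]; cv2.imwrite('pics/d19c.png',cv2.resize(a,None,fx=4,fy=4,interpolation=2)[:,:,::-1])
E
```

```text
clock: 19.23
eef_pos: [602.2, 72.6, 111.8]
tcp_rot: [-3.14, 0.011, -3.026]
contact_force: [2.3, 0.3, 0.8]
opening: 0.664
t 19.28 pos [602.2  72.6 111.8] rpy [-179.89    0.62 -173.41] F [ 1.4 -0.7  2.1] open 0.667
tool shift [3.2 0.8 0.8] |d| 3.3
turn [-0.12  0.62 -0.11]
```

View pics/d19c.png

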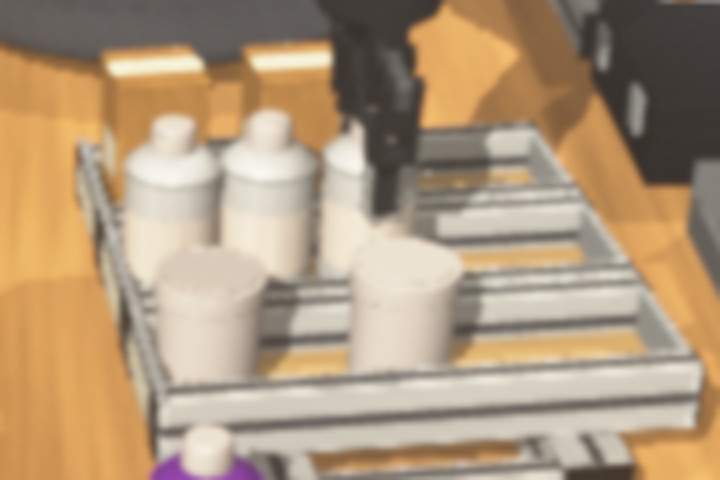

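```bash
python3 -m jog '80 0 0 0 0 0 0; 0 0 0 0 0 0 0;0 0 0 0 0 0 0;0 0 0 0 0 0 0' 
python3 -m jog '0 -3 0 -15 0 0 0; 0 -3 0 -30 0 0 0;0 0 0 -30 0 0 0; 0 0 0 -35 0 0 0;0 0 0 -35 0 0 0' 
python3 -m jog '0 -10 0 -15 0 0 0; 0 -30 0 -15 0 0 0;0 -30 0 0 0 0 0; 0 0 0 0 0 0 0;0 0 0 0 0 0 0' 
python3 - <<'E'
from h import *
save('wrist','w20');save('side','d20');save('scene','s20');go(599,73,111,186.7)
a=load('d20')[0][150:270,280:460]; cv2.imwrite('pics/d20c.png',cv2.resize(a,None,fx=4,fy=4,interpolation=2)[:,:,::-1])
a=load('s20')[0][170:410,160:430]; cv2.imwrite('pics/s20c.png',cv2.resize(a,None,fx=2.5,fy=2.5,interpolation=2)[:,:,::-1])
E
```

```text
clock: 19.62
eef_pos: [599.4, 72.3, 110.1]
tcp_rot: [-3.14, 0.005, -3.027]
contact_force: [0.1, 0.5, 0.8]
opening: 0.999
clock: 20.03
eef_pos: [598.1, 72.4, 249.5]
tcp_rot: [-3.14, -0.017, -3.027]
contact_force: [0.5, -0.2, -0.0]
opening: 0.999
clock: 20.45
eef_pos: [672.3, 81.1, 290.4]
tcp_rot: [-3.14, -0.006, -3.027]
contact_force: [-0.4, -0.1, 0.2]
opening: 1.004
t 20.6 pos [670.7  80.9 289.4] rpy [-179.88   -0.46 -173.41] F [-0.2 -0.2 -0.7] open 1.001
tool shift [ 70.6   0.7 179. ] |d| 192.4
turn [-0.12 -0.46 -0.11]
```

View pics/d20c.png

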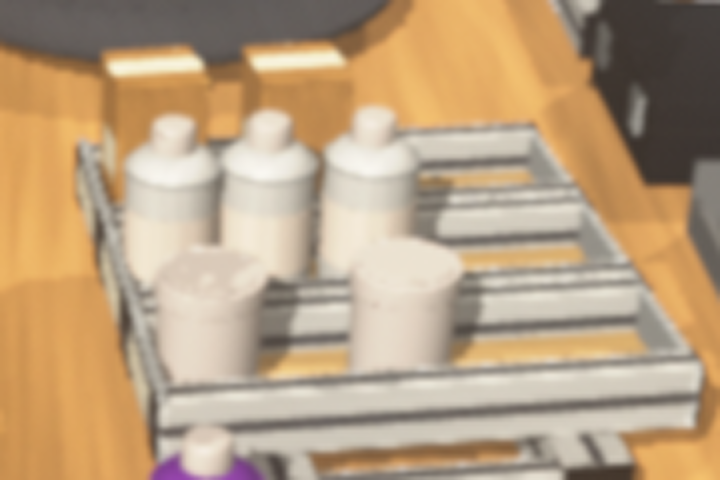

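View pics/w20.png

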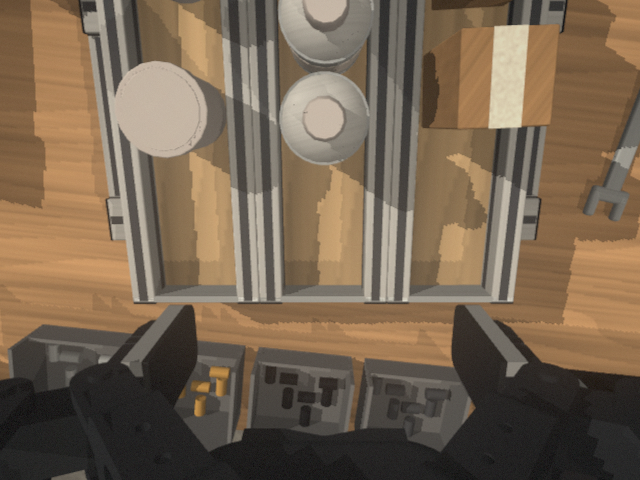

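View pics/s20c.png

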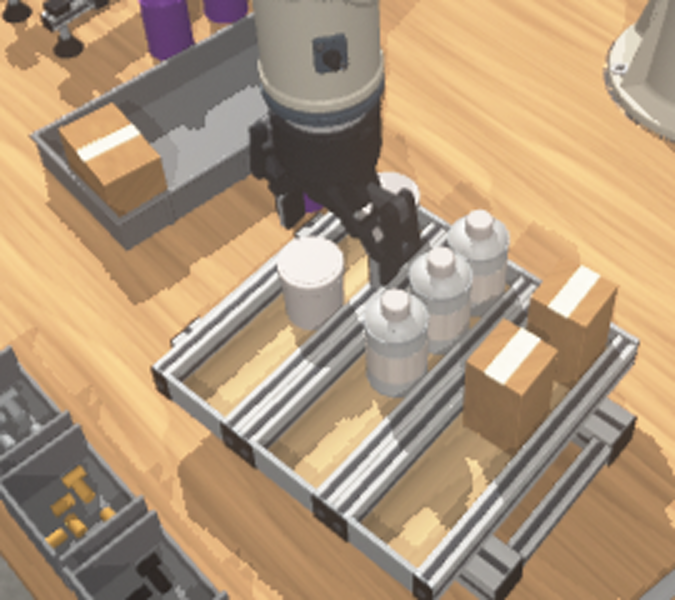

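```bash
python3 - <<'E'
from h import *
S=lambda x,y:(160+x/2.5,170+y/2.5); D=lambda x,y:(280+x/4,150+y/4)
L=np.array([454,53.5]);u=np.array([np.cos(np.radians(6.7)),np.sin(np.radians(6.7))])
for n,f,p in(('front s','s20',S(480,217)),('rear s','s20',S(440.5,256)),('new s','s20',S(396,299)),('front d','d20',D(174,120)),('rear d','d20',D(270,116)),('new d','d20',D(374.5,113)),('new w','w20',(324,118))):
    q=onz(f,*p,170);print(n,q.round(1),'lane x',((q[:2]-L)@u).round(1),'y',(u[0]*(q[1]-L[1])-u[1]*(q[0]-L[0])).round(1))
# bystander change
for f in('s',):
    a=load('s0')[0].astype(int);b=load('s20')[0].astype(int)
print(r.sense()['contact_force'],r.sense()['clock'])
E
```

```text
front s [481.2  59.8 170. ] lane x 27.7 y 3.1
rear s [540.7  67.3 170. ] lane x 87.7 y 3.6
new s [603.3  74.5 170. ] lane x 150.7 y 3.4
front d [480.8  63.6 170. ] lane x 27.8 y 6.9
rear d [538.2  69.3 170. ] lane x 85.5 y 5.9
new d [601.1  73.7 170. ] lane x 148.5 y 2.9
new w [603.   72.6 170. ] lane x 150.2 y 1.6
[-0.22051597 -0.16194874 -0.6580344 ] 20.6
```

All checks agree: cans at lane x ≈ 28, 87 and 150, upright, with the robot clear. Tubs and cartons are at the same pixels as at the start.

```bash
python3 -c "
from rig import ticket
print(ticket.sign_off())"
```

```text
the job is handed in; nothing more can be done
None
```

I restocked the lane first in, first out and handed the job in at about 20.6 s; sign-off gave no verdict. I slid old_front to the front stop, slid old_rear up against it, then lifted new_can from the tray, set it down in the same lane and slid it up close behind.

**Cans:** The last scene and side pictures put the cans at lane x of about 28, 87 and 150 mm. That leaves old_front against the stop, old_rear touching or within about 2 mm of it, and new_can about 5 mm behind old_rear. All three stand upright. The gripper was open and well clear.

**Other stock:** Tubs, tray carton and lane cartons are at the same pixels as at the start. I did not re-measure the clamp block or the spanner; the arm passed high over that side only once, at the start.

**Checks that disagreed:**
- **Calibration:** The views differ by 2 to 4 mm. One wrist reading taken after both pulls gave 33 and 91 mm for the old cans, against 28 and 87 mm from the other cameras. Sideways readings ran from 1.6 to 6.9 mm; all are inside the 12 mm allowed, and the channel itself limits a can to 7 mm.
- **Grips:** old_front slipped a few millimetres in the pads against the stop. My first grip on new_can was at its shoulder, so I released it and regrasped about 12 mm lower before lifting it out of the tray.

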